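Load the ring weights onto a party-topper stand

ROBOT

A 6-joint arm with a two-finger parallel gripper is mounted at the origin on the work surface. World frame = base frame: x ahead of the robot, y to its left, z up, the work surface at z = 0. Lengths are in m, angles in rad, forces in N, time in s.
With the tool pointing down it reaches from about 0.35 to 0.775 m from the base axis. Payload 7.3 kg.
Tool frame: the origin (TCP) lies on the mounting face of the last link; the fingertips stand 178 mm ahead of it and the grasp point (between the pads) lies 159 mm ahead of it; z points along the fingers, y is the line along which they close (so a half turn about z gives the same grasp; the last joint's range is limited). The gripper opens to 92 mm and grips with 3 to 60 N. Pads are 19 mm wide; open, the fingers measure 130 mm over their backs; the gripper's body (75 mm by 190 mm) begins 47 mm behind the grasp point.
Start: joints at [1.055, 0.342, 1.524, -0, 1.275, -0.146], TCP at [0.19, 0.49, 0.405] pointing down, gripper open.
Joint ranges: [-2.53, 2.53], [-0.77, 2.02], [0.04, 2.7], [-1, 4.14], [0.28, 2.66], [-3.11, 3.11]. Speed limits (rad/s): [2.57, 2.57, 3.14, 3.14, 3.14, 3.14].

INTERFACE

Orientations are given as a 3x3 rotation matrix whose columns are the frame's x, y, z axes.
In Python, from plant import arm gives the robot as it stands.
- The arm moves only by the shell command python3 -m handwheel 'ROWS' [OPENING] [FORCE]. ROWS is text: rows parted by semicolons, each of 6 numbers parted by spaces: the shift along the tool's x, y, z as a fraction of full scale, then the turn, a rotation vector about the tool's x, y, z as a fraction of full scale. A call has 1 to 5 rows; each row shifts and turns the commanded pose from where the row before left it, along the tool's axes as they then stand; what a row does not reach is not made up. Full scale, the value 1, is 0.03 m for a shift and 120 degrees for a turn. A row lasts 1/10 s, in which the tool goes at most 50 mm and 8.59 degrees, less where a joint would pass 70% of its speed; a pose out of reach is approached as far as the arm can. A call with a number of a shift or a turn outside -1 to 1 is refused whole. A call with a gripper value outside its range is refused whole. OPENING is the opening, from 0 (shut) to 1 (fully open), set as the call begins (- or left out, the last holds). The fingers move at their own pace and stop on an object; FORCE is the grip in N (left out, the last holds). Time passes only in rows, so rows that do not move let the fingers close. It gives the time, the measured TCP pose, the force, the opening and the grip force at its end, in the units of the state.
- arm.get_state(): the state, without advancing time (a new reading comes with each control period).
- arm.grab_frame(name): name is "scene" or "top" or "wrist"; returns a dict with "image" (384x512x3 uint8, red, green, blue), "fx", "fy", "cx", "cy" (pixels), "rvec" (rotation vector, rad) and "tvec" (3), from world to camera coordinates, as OpenCV has them. Camera axes: x right, y down, z forward; pixel columns grow to the right and rows downward; lengths in m; the calibration is good to about 2 mm. A picture is of the moment at which its call begins. There is no depth.
- arm.finish_job(): hands the job in; it is judged then, once.
Trained networks look in a picture, given as the dict that the camera call returned (one of the last four; its "shot" number tells which), for a name from the list of things; names that differ only in an ending like _2 or _b are one class to them, and where a whole thing is asked for, a point or a joint stands for the part that bears it (a point fixed in the world has none). Each returns a list of dicts, best first, with "confidence" (0 to 1); they miss things now and then, are a little off and sometimes report something else, mostly with a low value. They report only what shows in the picture. A call takes as long as a camera call. They do not tell look-alikes from the thing itself.
- arm.find_in(name, picture): "at" ([x, y, z] in m, in world coordinates, good to about 4 mm: the middle of the surface that is visible of it).
The state is a dict: "t": time; "qpos": joint angles; "qvel": joint speeds; "tau": joint torques, N m; "ee_pos": TCP position; "eef_rot": TCP orientation; "force": force on the tool from outside, world axes, zero at the start; "moment": the same for the moment, N m; "width": opening from 0.0 (shut) to 1.0 (fully open); "grasp_force": force on a finger pad.
Only numpy, scipy, OpenCV 4.12 (cv2) and the standard library are available. Lean on these libraries where they do the work, as an engineer would, in place of code of your own. Each camera call takes 0.05 s, during which the arm holds its last target. There are 200 camera calls.

TASK

Weight the party-topper stand for the shop window: swing its hold-down lever well clear of the post (about a quarter turn or more), lift every steel ring weight hanging on the sloped peg rack off its peg (there are two to four) and thread them down the post fully home, widest at the bottom up to narrowest at the top, with the thick locking collar from the counter last, on top of them. Then swing the lever fully shut over the post, let go, and leave everything else on the counter where it stands.

Things in the scene. Friction and masses are not known exactly. Their poses are not given: they have to be found in the camera images.
- rack: dark wooden rack, fixed; origin on the counter under its middle. Its sloped board (400 mm wide, reaching 65 mm up and down the slope from the pegs, 16 mm lip at the low edge) faces up and to the rack's own +x (away from the robot). Four pegs, 14 mm diameter, 30 mm long, at own y = -138, -46, 46, 138 mm, lean 35 degrees from vertical toward own +x; each starts at x = 0, 85 mm above the counter
- stand: white heavy base plate of the topper stand, 180 x 120 x 14 mm, fixed; origin on the counter on the post's axis. The lever's pillar (22 mm diameter) stands 68 mm from the post along the stand's own +x, its lever 92 to 104 mm above the counter
- seat (a point): where the stack rests: top of the steel boss (34 mm diameter, 26 mm above the counter) on the axis of the upright post. The post is 16 mm in diameter and rises 46 mm above this point, its last 8 mm tapering to 8 mm diameter; z is up
- lever (a joint): hold-down lever, a steel arm that swings level about the upright pillar: 0 = shut, over the post top (arm along the stand's own -x from the pillar); grows to 2.0 rad = open as it swings toward the stand's own -y. Stays where it is left, light friction (under 1 N at the knob). Its underside passes 24 mm above the post's tip
- lever_knob (a point): top centre of the black upright knob at the lever's free end, 20 mm diameter, 34 mm tall, 112 mm from the hinge
- lever_hinge (a point): the lever's hinge axis (vertical), on the pillar at the lever's underside
- collar: steel locking collar, a thick ring 40 mm outer diameter, 20 mm hole, 20 mm high, lying flat on the counter; origin at its very centre (10 mm above its underside), z along its axis
- ring_a: steel ring weight, 60 mm outer diameter, 20 mm hole, 10 mm thick; starts hanging on one of the rack's pegs (any one), flat against the sloped board, or is absent; origin at its very centre (mid-thickness), z along its axis, away from the board
- ring_b: steel ring weight, 52 mm outer diameter, 20 mm hole, 10 mm thick; starts hanging on one of the rack's pegs (any one), flat against the sloped board, or is absent; origin at its very centre (mid-thickness), z along its axis, away from the board
- ring_c: steel ring weight, 44 mm outer diameter, 20 mm hole, 10 mm thick; starts hanging on one of the rack's pegs (any one), flat against the sloped board, or is absent; origin at its very centre (mid-thickness), z along its axis, away from the board
- ring_d: steel ring weight, 36 mm outer diameter, 20 mm hole, 10 mm thick; starts hanging on one of the rack's pegs (any one), flat against the sloped board, or is absent; origin at its very centre (mid-thickness), z along its axis, away from the board
- candle_box: red candle carton, 100 x 60 x 24 mm; not part of the job, leave it; origin at the centre of its underside
- sprinkle_jar: jar of sprinkles, 56 mm diameter, 90 mm tall; not part of the job, leave it; origin at the centre of its underside
- cake_server: cake server, 240 mm long, lying flat; not part of the job, leave it; origin near its middle
- cup: white mug, 76 mm diameter, 90 mm tall; not part of the job, leave it; origin at the centre of its underside
- plates: white plate, 170 mm diameter; not part of the job, leave it; origin at the centre of its underside
- napkin_block: block of napkins, 100 x 100 x 50 mm; not part of the job, leave it; origin at the centre of its underside
Mind the look-alikes: they are no part of the job. What is shaped like the ring_b but turquoise or yellow is not meant.

How it is judged:
By the outcome, as a careful person would: the job done as asked, in the order asked, and still so for the second after the job is handed in, with the robot touching nothing.
Of ring_a, ring_b, ring_c, ring_d only 2 to 4 are there at a start; the rules pass over those that are not, and their reading is None.
At some moment in a run one of collar may be knocked a few centimetres aside while the robot is not near it.
Once in a run the grip may slacken for a moment while it holds something.
It also fails if it takes over 210 s, if anything falls off the work surface, if the arm or the gripper's body presses on something with over 40 N, if the wrist force passes 120 N, or if a joint passes its speed limit or range.

## Working session

There is one attempt and no reset: what is moved stays moved. The work goes in short steps, Python scripts to look and compute and a shell command to move; the robot and the scene stay as the last step left them, time stands still between calls to the robot, and variables do not carry over. Pictures are saved under pics/ and viewed, at most 14 in all, crops included, and the job is handed in when it is done.

```bash
mkdir -p pics; ls
cat > h.py <<'E'
import numpy as np, cv2
from plant import arm
def snap(n,f):
    p=arm.grab_frame(n); cv2.imwrite('pics/'+f,p['image'][:,:,::-1]); return p
def proj(p,X):
    X=np.array(X,float).reshape(-1,3)
    return cv2.projectPoints(X,np.array(p['rvec']),np.array(p['tvec']),np.array([[p['fx'],0,p['cx']],[0,p['fy'],p['cy']],[0,0,1.]]),None)[0].reshape(-1,2)
def ray(p,u,v,z):
    R=cv2.Rodrigues(np.array(p['rvec'],float))[0]; t=np.array(p['tvec'],float)
    c=-R.T@t; d=R.T@np.array([(u-p['cx'])/p['fx'],(v-p['cy'])/p['fy'],1])
    return c+d*(z-c[2])/d[2]
E
python3 - <<'E'
from h import *
a=snap('scene','s1.png'); b=snap('top','t1.png')
for nm in ['rack','stand','lever','lever_knob','lever_hinge','collar','ring_a','seat']:
    for n,p in (('s',a),('t',b)):
        try: 
            for r in arm.find_in(nm,p)[:6]: print(nm,n,np.round(r['at'],3),round(r['confidence'],2),np.round(proj(p,r['at'])[0]))
        except Exception as e: print(nm,e)
s=arm.get_state(); print(s['t'],s['ee_pos'],s['eef_rot'],s['width'])
E
```

```text
pics
rack s [0.477 0.22  0.083] 0.94 [314. 207.]
rack s [ 0.541 -0.246  0.014] 0.71 [195. 181.]
rack t [0.466 0.201 0.087] 0.91 [183. 215.]
stand s [ 0.516 -0.268  0.102] 0.74 [192. 159.]
stand s [ 0.542 -0.244  0.011] 0.65 [196. 182.]
stand s [0.642 0.038 0.017] 0.45 [243. 230.]
stand t [ 0.512 -0.252  0.014] 0.82 [335. 204.]
stand t [0.636 0.037 0.019] 0.67 [242. 163.]
lever s [ 0.514 -0.267  0.1  ] 0.69 [192. 159.]
lever s [ 0.54  -0.247  0.012] 0.56 [195. 181.]
lever t [ 0.518 -0.27   0.101] 0.83 [348. 198.]
lever_knob s [ 0.514 -0.275  0.099] 0.69 [191. 159.]
lever_knob t [ 0.519 -0.267  0.101] 0.68 [347. 198.]
lever_knob t [0.365 0.316 0.022] 0.3 [146. 251.]
lever_hinge s [ 0.535 -0.243  0.018] 0.91 [197. 180.]
lever_hinge t [ 0.512 -0.249  0.015] 0.95 [334. 204.]
collar s [0.64  0.036 0.017] 0.66 [243. 229.]
collar t [0.634 0.034 0.018] 0.61 [243. 164.]
ring_a s [0.609 0.175 0.01 ] 0.59 [282. 241.]
ring_a s [0.463 0.055 0.088] 0.48 [273. 185.]
ring_a t [0.348 0.176 0.014] 0.69 [194. 257.]
ring_a t [0.468 0.141 0.094] 0.62 [204. 214.]
ring_a t [0.477 0.23  0.095] 0.58 [172. 211.]
ring_a t [0.605 0.176 0.007] 0.53 [197. 173.]
ring_a t [0.457 0.05  0.094] 0.51 [236. 219.]
seat s [ 0.54  -0.251  0.018] 0.63 [194. 180.]
seat t [ 0.513 -0.25   0.011] 0.71 [334. 204.]
0.9 [0.18971975 0.48951261 0.40475303] [[-9.32402719e-01  3.61421037e-01  6.66341322e-05]
 [ 3.61421042e-01  9.32402714e-01  9.58344976e-05]
 [-2.74932423e-05  1.13439324e-04 -9.99999993e-01]] 1.0012576878331645
```

Run:
```python
import cv2
a=cv2.imread('pics/s1.png');b=cv2.imread('pics/t1.png')
c=a[120:290,120:420]; d=b[130:290,110:410]
o=cv2.vconcat([cv2.resize(c,(800,453),interpolation=cv2.INTER_CUBIC)]); cv2.imwrite('pics/s1c.png',o)
cv2.imwrite('pics/t1c.png',cv2.resize(d,(800,427),interpolation=cv2.INTER_CUBIC))
```

```text
(no output)
```

View pics/s1c.png

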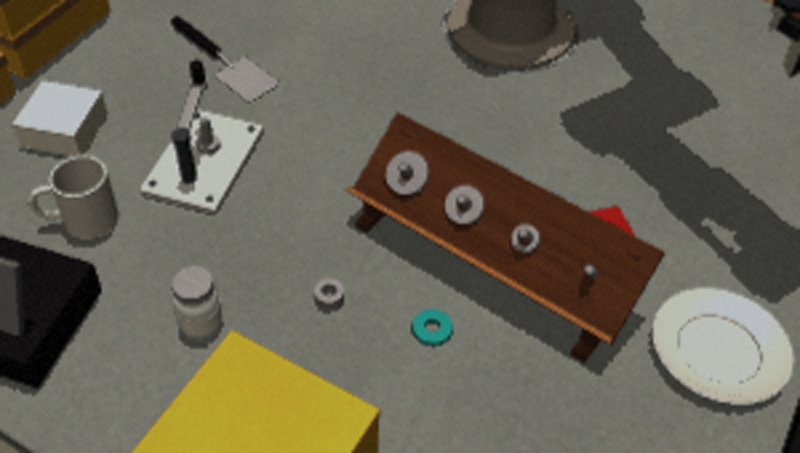

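View pics/t1c.png

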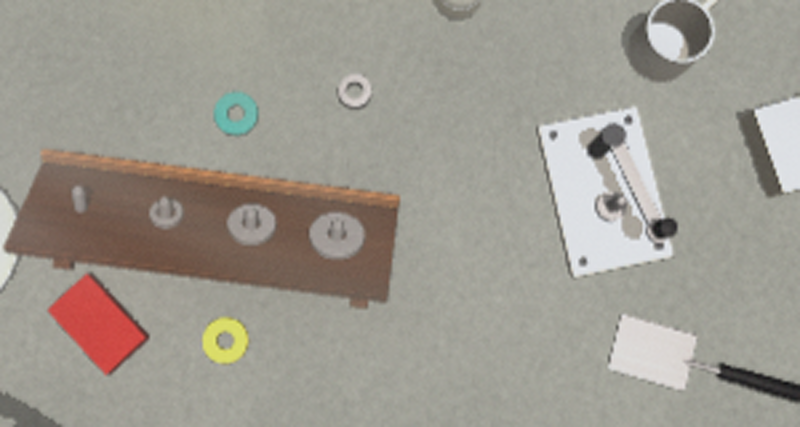

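The scene shows three steel rings on the rack: big at top-crop (337,235), medium (251,224) and small (166,212), with the fourth peg empty at (80,198). The steel collar is at (354,91). The look-alikes are the turquoise ring (236,113) and the yellow ring (225,340), both on the counter. The lever is partly open, with its knob at (662,228), pillar at (605,140) and post at (612,205).

```bash
cat >> h.py <<'E'
from scipy.spatial.transform import Rotation as Ro
def plan(pos,R,frac=.9):
    "rows from the measured pose to TCP pos,R"
    s=arm.get_state(); p0=np.array(s['ee_pos']); R0=Ro.from_matrix(s['eef_rot']); R1=Ro.from_matrix(R)
    rv=(R0.inv()*R1).as_rotvec(); d=np.array(pos)-p0
    n=int(max(1,np.ceil(np.abs(R0.inv().apply(d)).max()/(.03*frac)),np.ceil(np.degrees(np.linalg.norm(rv))/7.5)))
    for i in range(n):
        Ri=R0*Ro.from_rotvec(rv*i/n)
        print(np.round(np.r_[Ri.inv().apply(d/n)/.03,rv/n/np.radians(120)],3).tolist() if i in(0,n-1) or np.linalg.norm(rv)>.02 else '..')
    print('rows',n)
def Rz(yaw): # tool down, tool y along world (cos yaw, sin yaw)
    y=np.array([np.cos(yaw),np.sin(yaw),0]); z=np.array([0,0,-1.]); return np.c_[np.cross(y,z),y,z]
E
python3 - <<'E'
from h import *
a=arm.grab_frame('scene'); b=arm.grab_frame('top')
T=lambda u,v:(u/800*300+110,v/427*160+130)
S=lambda u,v:(u/800*300+120,v/453*170+120)
f=lambda p,q,z:np.round(ray(p,*q,z),4)
print('base top',[f(b,T(*q),.014).tolist() for q in [(540,127),(637,108),(672,258),(575,276)]])
print('base scn',[f(a,S(*q),.014).tolist() for q in [(142,193),(210,212),(262,125),(190,112)]])
print('post boss top',f(b,T(608,207),.026),'knob',f(b,T(662,228),.13),'pillar',f(b,T(613,133),.105),f(b,T(613,133),.13))
print('knob scn',f(a,S(197,67),.13), 'pill',f(a,S(182,133),.13),f(a,S(182,133),.105))
for q,n in (((337,235),'A'),((251,224),'B'),((166,212),'C')): print(n,f(b,T(*q),.09))
for q,n in (((407,173),'A'),((464,204),'B'),((525,238),'C')): print(n,f(a,S(*q),.09))
print('collar',f(b,T(354,91),.02),f(a,S(329,293),.015))
w=arm.grab_frame('wrist'); R=cv2.Rodrigues(np.array(w['rvec']))[0]; s=arm.get_state()
E=np.array(s['eef_rot']); print('cam in tool',E.T@(-R.T@w['tvec']-s['ee_pos']), (E.T@R.T).round(3),w['fx'])
P=np.array([.51,-.25,.40]); print('above stand'); plan(P,Rz(np.pi/2-.3))
E
```

```text
base top [[0.5947, -0.1833, 0.014], [0.6188, -0.2972, 0.014], [0.4443, -0.3324, 0.014], [0.4225, -0.221, 0.014]]
base scn [[0.6306, -0.2818, 0.014], [0.6092, -0.1775, 0.014], [0.4288, -0.2143, 0.014], [0.4625, -0.3256, 0.014]]
post boss top [ 0.5005 -0.2577  0.026 ] knob [ 0.4662 -0.2889  0.13  ] pillar [ 0.5704 -0.2466  0.105 ] [ 0.5654 -0.2406  0.13  ]
knob scn [ 0.4725 -0.2867  0.13  ] pill [ 0.5897 -0.2225  0.13  ] [ 0.5715 -0.2409  0.105 ]
A [0.4586 0.0478 0.09  ]
B [0.4692 0.1398 0.09  ]
C [0.481  0.2309 0.09  ]
A [0.4652 0.0537 0.09  ]
B [0.475  0.1439 0.09  ]
C [0.4862 0.2353 0.09  ]
collar [0.633  0.0335 0.02  ] [0.6411 0.0389 0.015 ]
cam in tool [0.06550685 0.00014829 0.02038498] [[-0.001 -0.969 -0.247]
 [ 1.    -0.001 -0.   ]
 [-0.    -0.247  0.969]] 301.38795602822273
above stand
[-0.857, -0.869, 0.007, 0.0, 0.0, -0.002]
[-0.855, -0.872, 0.007, 0.0, 0.0, -0.002]
[-0.852, -0.875, 0.007, 0.0, 0.0, -0.002]
[-0.849, -0.877, 0.007, 0.0, 0.0, -0.002]
[-0.846, -0.88, 0.007, 0.0, 0.0, -0.002]
[-0.844, -0.883, 0.007, 0.0, 0.0, -0.002]
[-0.841, -0.886, 0.007, 0.0, 0.0, -0.002]
[-0.838, -0.888, 0.007, 0.0, 0.0, -0.002]
[-0.835, -0.891, 0.007, 0.0, 0.0, -0.002]
[-0.832, -0.893, 0.007, 0.0, 0.0, -0.002]
[-0.829, -0.896, 0.007, 0.0, 0.0, -0.002]
[-0.827, -0.899, 0.007, 0.0, 0.0, -0.002]
[-0.824, -0.901, 0.007, 0.0, 0.0, -0.002]
[-0.821, -0.904, 0.007, 0.0, 0.0, -0.002]
[-0.818, -0.907, 0.007, 0.0, 0.0, -0.002]
[-0.815, -0.909, 0.007, 0.0, 0.0, -0.002]
[-0.812, -0.912, 0.007, 0.0, 0.0, -0.002]
[-0.809, -0.914, 0.007, 0.0, 0.0, -0.002]
[-0.806, -0.917, 0.007, 0.0, 0.0, -0.002]
[-0.803, -0.919, 0.007, 0.0, 0.0, -0.002]
[-0.801, -0.922, 0.007, 0.0, 0.0, -0.002]
[-0.798, -0.925, 0.007, 0.0, 0.0, -0.002]
rows 22
```

```bash
python3 -m handwheel '-0.9 -0.615 0 0 0 0;-0.9 -0.615 0 0 0 0;-0.9 -0.615 0 0 0 0;-0.9 -0.615 0 0 0 0;-0.9 -0.615 0 0 0 0' 
python3 -m handwheel '-0.9 -0.615 0 0 0 0;-0.9 -0.615 0 0 0 0;-0.9 -0.615 0 0 0 0;-0.9 -0.615 0 0 0 0;-0.9 -0.615 0 0 0 0' >/dev/null
python3 -m handwheel '-0.9 -0.615 0 0 0 0;-0.9 -0.615 0 0 0 0;-0.9 -0.615 0 0 0 0;0 0 0 0 0 0;0 0 0 0 0 0'
python3 - <<'E'
from h import *
p=snap('wrist','w1.png'); np.save('w1.npy',p,allow_pickle=True)
for nm in ('ring_a','rack'):
  for r in arm.find_in(nm,p)[:6]: print(nm,np.round(r['at'],3),round(r['confidence'],2),np.round(proj(p,r['at'])[0]))
plan([.50,-.25,.40],Rz(np.pi/2-.35))
E
```

```text
t: 1.55
ee_pos: [0.2828, 0.3536, 0.4048]
eef_rot: [[-0.933, 0.361, 0.0], [0.361, 0.933, 0.0], [-0.0, 0.0, -1.0]]
force: [0.3, 0.6, 0.4]
width: 1.0
grasp_force: 0.0
t: 2.55
ee_pos: [0.4304, 0.1387, 0.4046]
eef_rot: [[-0.932, 0.363, -0.001], [0.363, 0.932, 0.0], [0.001, 0.0, -1.0]]
force: [-0.0, -0.2, 0.8]
width: 1.0
grasp_force: 0.0
ring_a [0.348 0.172 0.008] 0.91 [256.  95.]
ring_a [0.474 0.23  0.096] 0.81 [357. 192.]
ring_a [0.618 0.171 0.008] 0.65 [325. 284.]
ring_a [0.454 0.063 0.098] 0.64 [194. 232.]
ring_a [0.465 0.142 0.092] 0.56 [270. 213.]
rack [0.451 0.227 0.103] 0.96 [349. 172.]
[-0.528, -0.867, 0.012, 0.0, -0.0, -0.001]
..
..
..
..
..
..
..
..
..
..
..
[-0.513, -0.876, 0.012, 0.0, -0.0, -0.001]
rows 13
```

View pics/w1.png

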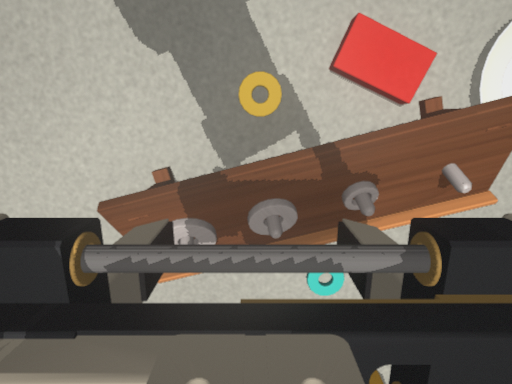

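Run:
```python
from h import *
from scipy.optimize import least_squares
w=np.load('w1.npy',allow_pickle=True).item()
a=arm.grab_frame('scene'); b=arm.grab_frame('top')
T=lambda u,v:(u/800*300+110,v/427*160+130)
S=lambda u,v:(u/800*300+120,v/453*170+120)
s,c=np.sin(np.radians(35)),np.cos(np.radians(35))
H=lambda y:(-.065*c,y,.085+.065*s)
tip=lambda y:(.03*s,y,.085+.03*c)
obs=[(b,T(5,249),H(.2)),(b,T(387,301),H(-.2)),(a,S(398,115),H(-.2)),(a,S(663,253),H(.2)),(w,(100,207),H(-.2)),
 (w,(463,187),tip(.138)),(w,(369,210),tip(.046)),(w,(275,233),tip(-.046)),(b,T(80,187),tip(.138)),(a,S(590,270),tip(.138)),(w,(447,169),(0,.138,.085))]
def X(q,P):
    cy,sy=np.cos(q[2]),np.sin(q[2]); return [q[0]+cy*P[0]-sy*P[1],q[1]+sy*P[0]+cy*P[1],P[2]]
def res(q): return np.concatenate([(proj(p,X(q,P))[0]-uv) for p,uv,P in obs])
r=least_squares(res,[.46,.19,-.1],loss='soft_l1'); print(r.x.round(4)); print(r.fun.reshape(-1,2).round(1))
q=r.x
for y in(-.138,-.046,.046): 
    C=X(q,(.005*s+.003*c,y,.085+.005*c-.003*s)); print(y,np.round(C,4),proj(w,C),proj(b,C))
```

```text
[ 0.4685  0.1878 -0.1242]
[[-1.7 -1.3]
 [-0.6 -0.9]
 [-0.2 -2.8]
 [ 0.5 -1.7]
 [-7.3  0. ]
 [ 2.7  1. ]
 [-0.6  1. ]
 [-0.3  0.1]
 [-1.6  0.5]
 [-0.7 -1.5]
 [ 0.8 -2.9]]
-0.138 [0.4567 0.0502 0.0874] [[185.84499746 234.97444354]] [[235.54369505 218.81608132]]
-0.046 [0.4681 0.1415 0.0874] [[270.68122134 214.59364464]] [[203.60766019 214.4380257 ]]
0.046 [0.4795 0.2328 0.0874] [[358.59199179 193.47422593]] [[171.71931384 210.06650762]]
```

```bash
python3 -m handwheel '-0.528 -0.87 0 0 0 0;-0.528 -0.87 0 0 0 0;-0.528 -0.87 0 0 0 0;-0.528 -0.87 0 0 0 0;-0.528 -0.87 0 0 0 0' >/dev/null
python3 -m handwheel '-0.528 -0.87 0 0 0 0;-0.528 -0.87 0 0 0 0;-0.528 -0.87 0 0 0 0;-0.528 -0.87 0 0 0 0;-0.528 -0.87 0 0 0 0' >/dev/null
python3 -m handwheel '-0.528 -0.87 0 0 0 0;-0.528 -0.87 0 0 0 0;0 0 0 0 0 0;0 0 0 0 0 0'
python3 - <<'E'
from h import *
p=snap('wrist','w2.png'); np.save('w2.npy',p,allow_pickle=True)
for nm in ('lever_knob','stand'):
  for r in arm.find_in(nm,p)[:6]: print(nm,np.round(r['at'],3),round(r['confidence'],2),np.round(proj(p,r['at'])[0]))
E
```

```text
t: 4.2
ee_pos: [0.4944, -0.2213, 0.4044]
eef_rot: [[-0.932, 0.362, -0.001], [0.362, 0.932, 0.001], [0.001, 0.001, -1.0]]
force: [-0.5, 0.4, -0.5]
width: 1.002
grasp_force: 0.0
lever_knob [ 0.493 -0.282  0.101] 0.73 [197. 206.]
lever_knob [0.465 0.028 0.087] 0.71 [498.  56.]
stand [ 0.501 -0.249  0.018] 0.67 [236. 183.]
```

View pics/w2.png

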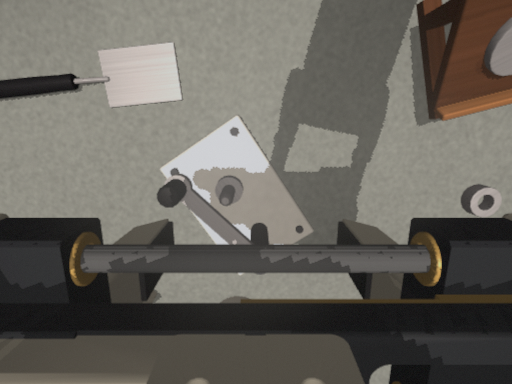

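Run:
```python
from h import *
from scipy.optimize import least_squares
w=np.load('w2.npy',allow_pickle=True).item()
a=arm.grab_frame('scene'); b=arm.grab_frame('top')
T=lambda u,v:(u/800*300+110,v/427*160+130)
S=lambda u,v:(u/800*300+120,v/453*170+120)
# q: x,y,yaw,off,th,knobz
K=lambda sx,sy:(lambda q:(q[3]+sx*.09,sy*.06,.014))
kn=lambda q:(.068-.112*np.cos(q[4]),-.112*np.sin(q[4]),q[5])
pt=lambda q:(0,0,.072); bo=lambda q:(0,0,.026)
obs=[(b,T(540,127),K(1,1)),(b,T(637,108),K(1,-1)),(b,T(672,258),K(-1,-1)),(b,T(575,276),K(-1,1)),
(a,S(142,193),K(1,-1)),(a,S(210,212),K(1,1)),(a,S(262,125),K(-1,1)),
(w,(161,170),K(-1,-1)),(w,(238,116),K(-1,1)),(w,(312,232),K(1,1)),
(w,(173,196),kn),(b,T(663,226),kn),(a,S(197,66),kn),(w,(227,199),pt),(w,(230,189),bo),(a,S(206,121),pt)]
def X(q,P):
    cy,sy=np.cos(q[2]),np.sin(q[2]); return [q[0]+cy*P[0]-sy*P[1],q[1]+sy*P[0]+cy*P[1],P[2]]
def res(q): return np.concatenate([(proj(p,X(q,P(q)))[0]-uv) for p,uv,P in obs])
r=least_squares(res,[.50,-.256,.2,.02,.5,.13],loss='soft_l1'); print(r.x.round(4)); print(r.fun.reshape(-1,2).round(1).tolist())
q=r.x; print('hinge',X(q,(.068,0,.1)),'knob',X(q,kn(q)))
for th in (0,.8,1.7,1.9): print(th,X(q,(.068-.112*np.cos(th),-.112*np.sin(th),.13)))
```

```text
[ 0.5058 -0.2585  0.2158  0.0201  0.2048  0.1286]
[[-2.3, -1.9], [-1.2, -2.4], [-0.2, -2.0], [-2.0, -0.8], [-1.7, -1.9], [1.6, -1.4], [0.5, -0.7], [-2.1, -0.8], [0.6, -2.0], [4.1, 0.1], [-1.0, -1.0], [-0.3, -0.6], [-0.2, 0.0], [-0.6, 2.4], [-0.1, 2.1], [-0.9, -1.4]]
hinge [np.float64(0.5722571142895517), np.float64(-0.2439227744609482), 0.1] knob [np.float64(0.4700188541816978), np.float64(-0.2896539254427331), np.float64(0.1285549600325208)]
0 [np.float64(0.46285561681584053), np.float64(-0.2679084441516105), 0.13]
0.8 [np.float64(0.5132426232338908), np.float64(-0.33911358202891306), 0.13]
1.7 [np.float64(0.6101386394940913), np.float64(-0.3493219682347994), 0.13]
1.9 [np.float64(0.6303231183535616), np.float64(-0.3396951043482303), 0.13]
```

```bash
python3 -m handwheel '-0.07 -0.807 0 0 0 0;0 -0.807 0 0 0 0;0 -0.807 0 0 0 0;0 0 0 0 0 0' 0.6 20
python3 -m handwheel '0 0 0.97 0 0 0;0 0 0.97 0 0 0;0 0 0.97 0 0 0;0 0 0.97 0 0 0;0 0 0 0 0 0'
python3 -m handwheel '0 0 0 0 0 0;0 0 0 0 0 0;0 0 0 0 0 0;0 0 0 0 0 0;0 0 0 0 0 0' 0 15
python3 - <<'E'
from h import *
s=arm.get_state(); E=np.array(s['eef_rot'])
h=np.array([.5723,-.2439]); y=.2158; P=lambda t:h+.112*np.array([-np.cos(t+y),-np.sin(t+y)])
g=np.array(s['ee_pos'])[:2]+.165*E[:2,2]; v=g-h; print('grip',g,np.linalg.norm(v),np.arctan2(-v[1],-v[0])-y)
t=np.linspace(.205,1.75,9)
for i in range(8): print((E.T@np.r_[P(t[i+1])-P(t[i]),0]/.03).round(3))
E
```

```text
t: 4.85
ee_pos: [0.4693, -0.2916, 0.4048]
eef_rot: [[-0.932, 0.363, -0.0], [0.363, 0.932, -0.001], [-0.0, -0.001, -1.0]]
force: [-0.6, -0.3, 0.8]
width: 0.701
grasp_force: 0.0
t: 5.35
ee_pos: [0.4694, -0.2884, 0.285]
eef_rot: [[-0.933, 0.361, -0.006], [0.361, 0.933, 0.005], [0.007, 0.003, -1.0]]
force: [-1.5, -0.4, -0.6]
width: 0.6
grasp_force: 0.0
t: 5.85
ee_pos: [0.4696, -0.2905, 0.289]
eef_rot: [[-0.933, 0.361, -0.001], [0.361, 0.933, -0.001], [0.0, -0.002, -1.0]]
force: [-7.9, -4.4, 2.4]
width: 0.211
grasp_force: 5.6
grip [ 0.46948999 -0.29077326] 0.11299115554344115 0.21196706111971575
[-0.558 -0.455  0.001]
[-0.635 -0.339  0.   ]
[-0.688 -0.211  0.   ]
[-0.716 -0.075 -0.   ]
[-0.717  0.064 -0.   ]
[-0.692  0.2   -0.001]
[-0.64   0.329 -0.001]
[-0.565  0.446 -0.001]
```

```bash
python3 -m handwheel '-0.558 -0.455 0 0 0 0;-0.635 -0.339 0 0 0 0;-0.688 -0.211 0 0 0 0;-0.716 -0.075 0 0 0 0' - 12
python3 -m handwheel '-0.717 0.064 0 0 0 0;-0.692 0.2 0 0 0 0;-0.64 0.329 0 0 0 0;-0.565 0.446 0 0 0 0;0 0 0 0 0 0'
python3 - <<'E'
from h import *
s=arm.get_state(); E=np.array(s['eef_rot'])
h=np.array([.5723,-.2439]); g=np.array(s['ee_pos'])[:2]+.165*E[:2,2]; v=g-h; print('grip',g,np.linalg.norm(v),np.arctan2(-v[1],-v[0])-.2158)
print(s['force'],s['moment'])
E
```

```text
t: 6.25
ee_pos: [0.5309, -0.3498, 0.2891]
eef_rot: [[-0.932, 0.362, -0.001], [0.362, 0.932, -0.001], [0.0, -0.001, -1.0]]
force: [-2.1, 0.4, 4.0]
width: 0.215
grasp_force: 12.0
t: 6.75
ee_pos: [0.6178, -0.3527, 0.2895]
eef_rot: [[-0.932, 0.362, 0.01], [0.362, 0.932, -0.016], [-0.015, -0.011, -1.0]]
force: [9.1, -25.7, -6.7]
width: 0.186
grasp_force: 14.6
grip [ 0.61948605 -0.3552722 ] 0.12095574121656377 1.7557474333876664
[  9.07649306 -25.72588685  -6.69727957] [-4.2014333  -1.57394158  0.27703537]
```

```bash
python3 -m handwheel '0 0 0 0 0 0;0 0 0 0 0 0;0 0 0 0 0 0' 0.5 
python3 -m handwheel '0 0 -0.9 0 0 0;0 0 -0.9 0 0 0;0 0 -0.9 0 0 0;0 0 -0.9 0 0 0;0 0 0 0 0 0'
python3 - <<'E'
from h import *
p=snap('wrist','w3.png'); b=snap('top','t3.png'); np.save('w3.npy',p,allow_pickle=True)
i=cv2.hconcat([cv2.imread('pics/w3.png')[80:260],]); t=cv2.imread('pics/t3.png')[150:240,280:400]
cv2.imwrite('pics/c3.png',cv2.vconcat([cv2.resize(i,(640,225)),cv2.resize(t,(480,360)).copy() if 0 else cv2.copyMakeBorder(cv2.resize(t,(480,360),interpolation=cv2.INTER_CUBIC),0,0,0,160,0)]))
q=[.5058,-.2585,.2158]
E
```

```text
t: 7.05
ee_pos: [0.6154, -0.3493, 0.2889]
eef_rot: [[-0.932, 0.363, 0.002], [0.363, 0.932, -0.002], [-0.003, -0.001, -1.0]]
force: [-0.7, 0.4, -0.5]
width: 0.399
grasp_force: 0.0
t: 7.55
ee_pos: [0.6156, -0.3478, 0.4014]
eef_rot: [[-0.932, 0.361, 0.007], [0.361, 0.932, -0.004], [-0.008, -0.002, -1.0]]
force: [0.4, -0.8, -0.5]
width: 0.501
grasp_force: 0.0
```

View pics/c3.png

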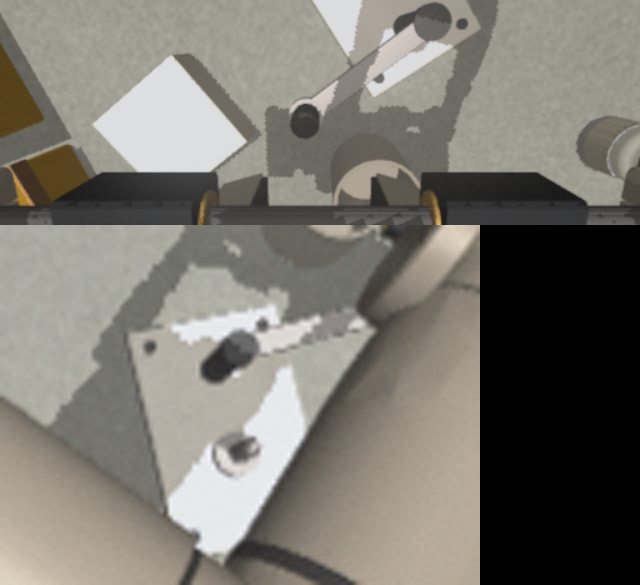

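The lever is now swung open. In the wrist image the knob is at (244,176) and the pillar top at (346,98), and the post stands clear.

Run:
```python
from h import *
p=np.load('w3.npy',allow_pickle=True).item(); b=arm.grab_frame('top')
k=ray(p,244,175,.1286); print('knob',k)
for z in(.104,.11,.12): print(z,ray(p,345.6,97.6,z),ray(b,340.25,180.75,z))
print('post tip',ray(b,341,204.5,.072),'boss',ray(b,339,207.5,.026))
for h in ([.5723,-.2439],[.570,-.247]): v=k[:2]-h; print(np.linalg.norm(v),np.arctan2(-v[1],-v[0])-.2158)
# go view rack/stand: next pose over ring A
s=arm.get_state(); print(s['ee_pos'])
```

```text
knob [ 0.59898189 -0.35183155  0.1286    ]
0.104 [ 0.57133982 -0.24597099  0.104     ] [ 0.56798496 -0.24780408  0.104     ]
0.11 [ 0.57097867 -0.24766552  0.11      ] [ 0.56679505 -0.24636244  0.11      ]
0.12 [ 0.57037676 -0.25048974  0.12      ] [ 0.56481186 -0.2439597   0.12      ]
post tip [ 0.50376564 -0.25597449  0.072     ] boss [ 0.50070166 -0.26073388  0.026     ]
0.11118067368399345 1.5973485498767115
0.10876397981501854 1.6247208095767358
[ 0.61521828 -0.34761573  0.39520083]
```

```bash
python3 -m handwheel '0.796 0.371 0.5 0 0 0;0.796 0.371 0.5 0 0 0;0.796 0.371 0.5 0 0 0;0.796 0.371 0.5 0 0 0;0 0 0 0 0 0'
python3 -m handwheel '0 0 0 0 0 0;0 0 0 0 0 0'
python3 - <<'E'
from h import *
p=snap('wrist','w4.png'); np.save('w4.npy',p,allow_pickle=True)
i=cv2.imread('pics/w4.png'); q=proj(p,[[.5058,-.2585,.072],[.5058,-.2585,.026]]); print(q)
u,v=q[0].astype(int); x0,y0=max(u-70,0),max(v-60,0); print(x0,y0)
cv2.imwrite('pics/c4.png',cv2.resize(i[y0:y0+120,x0:x0+160],(800,600),interpolation=cv2.INTER_CUBIC))
E
```

```text
t: 8.2
ee_pos: [0.5398, -0.269, 0.3322]
eef_rot: [[-0.933, 0.361, -0.009], [0.36, 0.933, 0.007], [0.011, 0.003, -1.0]]
force: [-0.1, 0.4, -0.3]
width: 0.502
grasp_force: 0.0
t: 8.4
ee_pos: [0.5431, -0.2725, 0.3364]
eef_rot: [[-0.932, 0.362, 0.001], [0.362, 0.932, -0.001], [-0.001, -0.0, -1.0]]
force: [0.2, 0.4, -0.1]
width: 0.501
grasp_force: 0.0
[[254.41076839 147.8188054 ]
 [254.52315693 142.7055168 ]]
184 87
```

View pics/c4.png

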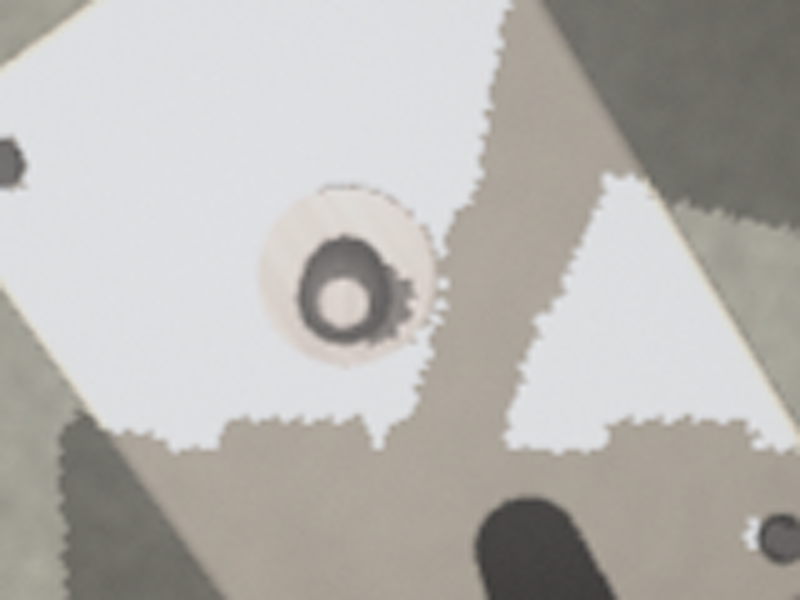

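The post tip is at (253,148) and the boss centre at (254,142). Both are within 1.6 px of my model.

Run:
```python
from h import *
p=np.load('w4.npy',allow_pickle=True).item()
print(ray(p,252.8,147.6,.072),ray(p,253.6,142.2,.026))
# ring A grasp pose
yaw=-.1242; s,c=np.sin(np.radians(35)),np.cos(np.radians(35))
n=np.array([s*np.cos(yaw),s*np.sin(yaw),c]); y=np.array([-np.sin(yaw),np.cos(yaw),0]); z=-n; R=np.c_[np.cross(y,z),y,z]
print(R.round(3))
C=np.array([.4567,.0502,.0874])
# tips 2mm above board: board is 5mm below ring centre
for back in (.10,0): 
    P=C+n*(.178-.003+back); print(back,P.round(4), 'cur grasp'); 
P=C+n*(.175+.10); plan(P,R)
```

```text
[ 0.5051668  -0.25964527  0.072     ] [ 0.50503669 -0.25914673  0.026     ]
[[-0.813  0.124 -0.569]
 [ 0.101  0.992  0.071]
 [ 0.574  0.    -0.819]]
0.1 [0.6132 0.0307 0.3127] cur grasp
0 [0.5563 0.0378 0.2308] cur grasp
[0.123, 0.856, 0.066, 0.003, 0.024, -0.009]
[0.103, 0.858, 0.066, 0.003, 0.024, -0.009]
[0.082, 0.861, 0.066, 0.003, 0.024, -0.009]
[0.062, 0.863, 0.064, 0.003, 0.024, -0.009]
[0.042, 0.864, 0.061, 0.003, 0.024, -0.009]
[0.021, 0.865, 0.057, 0.003, 0.024, -0.009]
[0.001, 0.865, 0.053, 0.003, 0.024, -0.009]
[-0.018, 0.866, 0.047, 0.003, 0.024, -0.009]
[-0.038, 0.865, 0.04, 0.003, 0.024, -0.009]
[-0.057, 0.865, 0.032, 0.003, 0.024, -0.009]
[-0.075, 0.863, 0.023, 0.003, 0.024, -0.009]
[-0.093, 0.862, 0.014, 0.003, 0.024, -0.009]
rows 12
```

```bash
python3 -m handwheel '0.123 0.856 0.066 0.003 0.024 -0.009;0.103 0.858 0.066 0.003 0.024 -0.009;0.082 0.861 0.066 0.003 0.024 -0.009;0.062 0.863 0.064 0.003 0.024 -0.009;0.042 0.864 0.061 0.003 0.024 -0.009' 0.78 25 >/dev/null
python3 -m handwheel '0.021 0.865 0.057 0.003 0.024 -0.009;0.001 0.865 0.053 0.003 0.024 -0.009;-0.018 0.866 0.047 0.003 0.024 -0.009;-0.038 0.865 0.04 0.003 0.024 -0.009;-0.057 0.865 0.032 0.003 0.024 -0.009' >/dev/null
python3 -m handwheel '-0.075 0.863 0.023 0.003 0.024 -0.009;-0.093 0.862 0.014 0.003 0.024 -0.009;0 0 0 0 0 0;0 0 0 0 0 0'
cat >> h.py <<'E'
yaw=-.1242; s35,c35=np.sin(np.radians(35)),np.cos(np.radians(35))
nr=np.array([s35*np.cos(yaw),s35*np.sin(yaw),c35]); yr=np.array([-np.sin(yaw),np.cos(yaw),0]); Rr=np.c_[np.cross(yr,-nr),yr,-nr]
E
python3 - <<'E'
from h import *
p=snap('wrist','w5.png'); np.save('w5.npy',p,allow_pickle=True)
C=np.array([.4567,.0502,.0874]); sl=np.cross(yr,nr)
for k in (0,-1,1): print(proj(p,C+yr*k*.03), proj(p,C-sl*k*.03))
for r in arm.find_in('ring_a',p)[:6]: print(np.round(r['at'],3),round(r['confidence'],2),np.round(proj(p,r['at'])[0]))
plan(C+nr*(.175),Rr)
E
```

```text
t: 9.85
ee_pos: [0.6147, 0.031, 0.3118]
eef_rot: [[-0.815, 0.134, -0.564], [0.113, 0.991, 0.072], [0.569, -0.005, -0.822]]
force: [0.1, -1.1, 0.3]
width: 0.781
grasp_force: 0.0
[[253.75360301 188.94686357]] [[253.75360301 188.94686357]]
[[219.3501753  189.35280554]] [[254.17510505 221.39106087]]
[[288.15953283 188.54089208]] [[253.30705278 154.57463651]]
[0.48  0.228 0.091] 0.7 [463. 186.]
[0.472 0.14  0.091] 0.61 [360. 191.]
[0.462 0.048 0.092] 0.6 [252. 193.]
[0.329 0.177 0.009] 0.54 [339. 106.]
[0.015, 0.002, 0.836, 0.0, 0.001, -0.001]
..
..
[0.011, 0.004, 0.836, 0.0, 0.001, -0.001]
rows 4
```

View pics/w5.png

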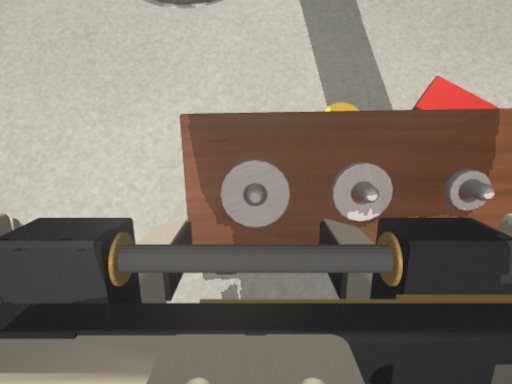

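The wrist view looks straight down the peg. The big ring is at (255,193) and about 68 px across, which is 60 mm, so ring_a. The medium ring at (362,192) measures 52 mm, so ring_b. The small one at (467,190) measures about 36 mm, so ring_d. All three are plain steel; the yellow look-alike is behind the rack at (342,107).

```bash
python3 -m handwheel '-0.015 0.015 0.83 0 0.001 -0.001;-0.015 0.015 0.83 0 0.001 -0.001;-0.015 0.015 0.83 0 0.001 -0.001;0 0 0 0 0 0'
python3 -m handwheel '0 0 0.4 0 0 0;0 0 0.3 0 0 0;0 0 0 0 0 0;0 0 0 0 0 0'
python3 - <<'E'
from h import *
s=arm.get_state(); E=np.array(s['eef_rot']); C=np.array([.4592,.0509,.0857])
print(E.T@(C-s['ee_pos']), s['force'])
E
```

```text
t: 10.35
ee_pos: [0.5714, 0.0369, 0.2483]
eef_rot: [[-0.808, 0.131, -0.574], [0.107, 0.991, 0.075], [0.579, -0.001, -0.815]]
force: [0.2, -0.2, 0.2]
width: 0.779
grasp_force: 0.0
t: 10.75
ee_pos: [0.5615, 0.0389, 0.2335]
eef_rot: [[-0.812, 0.13, -0.569], [0.107, 0.992, 0.074], [0.574, -0.001, -0.819]]
force: [0.4, -0.3, 0.1]
width: 0.778
grasp_force: 0.0
[-0.00055894 -0.00132109  0.18018676] [ 0.37238968 -0.30611056  0.08466837]
```

```bash
python3 -m handwheel '0 -0.03 0.1 0 0 0;0 0 0.06 0 0 0;0 0 0 0 0 0'
python3 -m handwheel '0 0 0 0 0 0;0 0 0 0 0 0;0 0 0 0 0 0;0 0 0 0 0 0' 0 30
```

```text
t: 11.05
ee_pos: [0.5585, 0.0386, 0.2295]
eef_rot: [[-0.812, 0.129, -0.569], [0.106, 0.992, 0.074], [0.574, -0.001, -0.819]]
force: [1.6, -0.4, 2.8]
width: 0.782
grasp_force: 1.9
t: 11.45
ee_pos: [0.5585, 0.0382, 0.2294]
eef_rot: [[-0.812, 0.129, -0.57], [0.107, 0.992, 0.073], [0.574, -0.002, -0.819]]
force: [2.6, -5.0, 5.2]
width: 0.631
grasp_force: 30.6
```

```bash
python3 -m handwheel '0 0 -0.2 0 0 0;0 0 -0.4 0 0 0;0 0 -0.6 0 0 0;0 0 -0.6 0 0 0'
python3 -m handwheel '0 0 -0.8 0 0 0;0 0 -0.8 0 0 0;0 0 0 0 0 0;0 0 0 0 0 0'
python3 - <<'E'
from h import *
p=snap('wrist','w6.png'); s=arm.get_state(); print(s['width'],s['grasp_force'],s['force'])
# above the post: TCP so ring centre (0.1755 ahead) is over post with ring 0.09+
plan([.5053,-.2592,.30],Rz(np.pi/2-.0))
E
```

```text
t: 11.85
ee_pos: [0.5892, 0.0351, 0.273]
eef_rot: [[-0.81, 0.13, -0.572], [0.106, 0.992, 0.075], [0.576, 0.0, -0.817]]
force: [1.0, -0.0, -3.1]
width: 0.633
grasp_force: 30.0
t: 12.25
ee_pos: [0.6161, 0.0315, 0.3114]
eef_rot: [[-0.811, 0.129, -0.571], [0.106, 0.992, 0.074], [0.576, -0.0, -0.818]]
force: [-0.5, -0.3, -3.2]
width: 0.631
grasp_force: 30.0
0.6298961052148514 29.997366497809708 [-0.97916927  0.23498399 -2.39617591]
[0.145, -0.84, 0.14, 0.002, -0.024, -0.005]
[0.161, -0.838, 0.135, 0.002, -0.024, -0.005]
[0.177, -0.836, 0.129, 0.002, -0.024, -0.005]
[0.192, -0.834, 0.123, 0.002, -0.024, -0.005]
[0.207, -0.831, 0.115, 0.002, -0.024, -0.005]
[0.221, -0.829, 0.107, 0.002, -0.024, -0.005]
[0.235, -0.826, 0.098, 0.002, -0.024, -0.005]
[0.249, -0.823, 0.088, 0.002, -0.024, -0.005]
[0.262, -0.82, 0.078, 0.002, -0.024, -0.005]
[0.274, -0.817, 0.067, 0.002, -0.024, -0.005]
[0.285, -0.814, 0.055, 0.002, -0.024, -0.005]
[0.297, -0.811, 0.043, 0.002, -0.024, -0.005]
rows 12
```

View pics/w6.png

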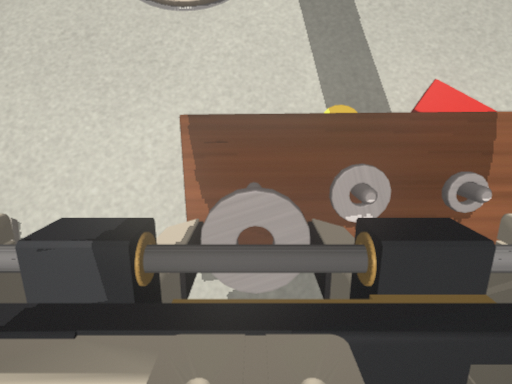

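The ring is held and off the peg. Its centre is at about (256,240), which puts it about 1 mm toward tool −x. The other two rings haven't moved.

```bash
python3 -m handwheel '0.145 -0.84 0.14 0.002 -0.024 -0.005;0.161 -0.838 0.135 0.002 -0.024 -0.005;0.177 -0.836 0.129 0.002 -0.024 -0.005;0.192 -0.834 0.123 0.002 -0.024 -0.005;0.207 -0.831 0.115 0.002 -0.024 -0.005' >/dev/null
python3 -m handwheel '0.221 -0.829 0.107 0.002 -0.024 -0.005;0.235 -0.826 0.098 0.002 -0.024 -0.005;0.249 -0.823 0.088 0.002 -0.024 -0.005;0.262 -0.82 0.078 0.002 -0.024 -0.005;0.274 -0.817 0.067 0.002 -0.024 -0.005' > /dev/null
python3 -m handwheel '0.285 -0.814 0.055 0.002 -0.024 -0.005;0.297 -0.811 0.043 0.002 -0.024 -0.005;0 0 0 0 0 0;0 0 0 0 0 0'
cat >> h.py <<'E'
def edges(p):
    "held ring outline: circle from the picture"
    pass
E
python3 - <<'E'
from h import *
p=snap('wrist','w7.png'); np.save('w7.npy',p,allow_pickle=True); s=arm.get_state(); E=np.array(s['eef_rot'])
print(s['width'],s['grasp_force'])
print('post tip px',proj(p,[.5053,-.2592,.072]))
for dx in (-.002,0,.002): print(dx,proj(p,np.array(s['ee_pos'])+E@[dx,0,.1705]), proj(p,np.array(s['ee_pos'])+E@[dx+.03,0,.1705]))
plan([.5043,-.2592,.30],Rz(np.pi/2))
E
```

```text
t: 13.7
ee_pos: [0.5055, -0.2594, 0.302]
eef_rot: [[-1.0, -0.002, -0.012], [-0.001, 1.0, -0.008], [0.012, -0.008, -1.0]]
force: [-0.1, -0.4, -2.7]
width: 0.632
grasp_force: 30.0
0.6296165878735398 30.003468070499366
post tip px [[257.94549116 211.56186577]]
-0.002 [[256.20860394 245.76345926]] [[256.15092972 191.69942243]]
0 [[256.20492355 242.31344206]] [[256.14688767 187.91039343]]
0.002 [[256.20122058 238.84226727]] [[256.14281964 184.09700753]]
[0.054, -0.008, 0.075, -0.004, -0.006, 0.001]
rows 1
```

View pics/w7.png

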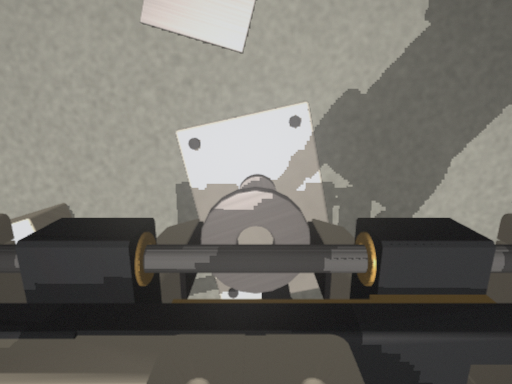

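The ring sits centred in the grip: its top edge is at row 187, against 188 predicted. The boss shows at (258,185), directly below it.

```bash
python3 -m handwheel '0.021 -0.008 0.6 -0.004 -0.006 0.001;0 0 0.6 0 0 0;0 0 0.4 0 0 0;0 0 0 0 0 0;0 0 0 0 0 0'
python3 -m handwheel '0 0 0.2 0 0 0;0 0 0.2 0 0 0;0 0 0 0 0 0;0 0 0 0 0 0'
```

```text
t: 14.25
ee_pos: [0.5061, -0.2597, 0.2553]
eef_rot: [[-1.0, -0.002, 0.003], [-0.002, 1.0, -0.001], [-0.003, -0.001, -1.0]]
force: [0.5, 0.3, -1.4]
width: 0.635
grasp_force: 30.0
t: 14.65
ee_pos: [0.5057, -0.2602, 0.2431]
eef_rot: [[-1.0, -0.001, 0.003], [-0.001, 1.0, -0.001], [-0.003, -0.001, -1.0]]
force: [-0.8, 0.3, -2.7]
width: 0.632
grasp_force: 30.0
```

```bash
python3 -m handwheel '0 0 0.3 0 0 0;0 0 0.3 0 0 0;0 0 0.3 0 0 0;0 0 0.2 0 0 0;0 0 0 0 0 0'
python3 -m handwheel '0 0 0.06 0 0 0;0 0 0 0 0 0;0 0 0 0 0 0'
```

```text
t: 15.15
ee_pos: [0.5056, -0.2601, 0.2087]
eef_rot: [[-1.0, -0.001, 0.001], [-0.001, 1.0, -0.0], [-0.001, -0.0, -1.0]]
force: [-2.2, 0.8, -4.3]
width: 0.63
grasp_force: 30.1
t: 15.45
ee_pos: [0.5056, -0.2601, 0.2081]
eef_rot: [[-1.0, -0.001, 0.002], [-0.001, 1.0, -0.001], [-0.002, -0.001, -1.0]]
force: [-5.0, 1.4, -3.7]
width: 0.631
grasp_force: 30.1
```

```bash
python3 -m handwheel '0 0 0 0 0 0;0 0 0 0 0 0;0 0 0 0 0 0' 0.75
python3 -m handwheel '0 0 -0.5 0 0 0;0 0 -0.8 0 0 0;0 0 -0.9 0 0 0;0 0 -0.9 0 0 0;0 0 -0.9 0 0 0'
python3 -m handwheel '0 0 0 0 0 0;0 0 0 0 0 0'
python3 - <<'E'
from h import *
p=snap('wrist','w8.png'); i=cv2.imread('pics/w8.png'); cv2.imwrite('pics/c8.png',cv2.resize(i[130:290,160:360],(500,400)))
C=np.array([.4681,.1415,.0874])-.002*Rr[:,0]+.001*yr; print(C); plan(C+nr*(.175+.09),Rr)
E
```

```text
t: 15.75
ee_pos: [0.5066, -0.2607, 0.2093]
eef_rot: [[-1.0, -0.001, 0.006], [-0.001, 1.0, -0.003], [-0.006, -0.003, -1.0]]
force: [0.7, -0.7, 1.1]
width: 0.744
grasp_force: 0.0
t: 16.25
ee_pos: [0.5057, -0.2602, 0.3301]
eef_rot: [[-1.0, -0.001, 0.005], [-0.001, 1.0, -0.003], [-0.005, -0.003, -1.0]]
force: [0.6, -0.2, 0.0]
width: 0.755
grasp_force: 0.0
t: 16.45
ee_pos: [0.5056, -0.2601, 0.3291]
eef_rot: [[-1.0, -0.001, 0.005], [-0.001, 1.0, -0.003], [-0.005, -0.003, -1.0]]
force: [-0.4, 0.4, -0.1]
width: 0.751
grasp_force: 0.0
[0.46984957 0.14228934 0.08625285]
[-0.257, 0.852, 0.054, -0.001, 0.02, 0.004]
[-0.252, 0.854, 0.046, -0.001, 0.02, 0.004]
[-0.247, 0.856, 0.038, -0.001, 0.02, 0.004]
[-0.241, 0.858, 0.031, -0.001, 0.02, 0.004]
[-0.236, 0.859, 0.023, -0.001, 0.02, 0.004]
[-0.229, 0.861, 0.016, -0.001, 0.02, 0.004]
[-0.223, 0.863, 0.009, -0.001, 0.02, 0.004]
[-0.216, 0.865, 0.002, -0.001, 0.02, 0.004]
[-0.209, 0.867, -0.004, -0.001, 0.02, 0.004]
[-0.202, 0.868, -0.01, -0.001, 0.02, 0.004]
[-0.194, 0.87, -0.016, -0.001, 0.02, 0.004]
[-0.187, 0.871, -0.022, -0.001, 0.02, 0.004]
[-0.179, 0.873, -0.027, -0.001, 0.02, 0.004]
[-0.17, 0.874, -0.032, -0.001, 0.02, 0.004]
[-0.162, 0.876, -0.036, -0.001, 0.02, 0.004]
rows 15
```

View pics/c8.png

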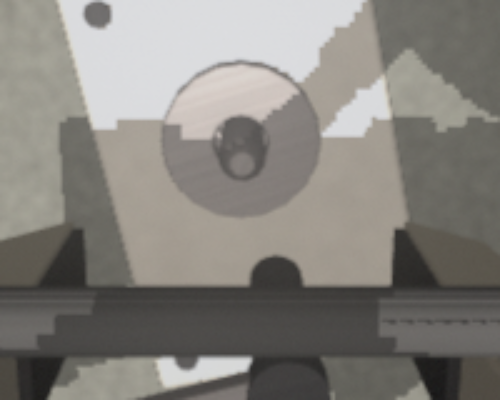

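ring_a lies flat around the post. In the crop it is centred at (241,138), with the post tip at (241,163).

```bash
python3 -m handwheel '-0.257 0.852 0.054 -0.001 0.02 0.004;-0.252 0.854 0.046 -0.001 0.02 0.004;-0.247 0.856 0.038 -0.001 0.02 0.004;-0.241 0.858 0.031 -0.001 0.02 0.004;-0.236 0.859 0.023 -0.001 0.02 0.004' 0.72 >/dev/null
python3 -m handwheel '-0.229 0.861 0.016 -0.001 0.02 0.004;-0.223 0.863 0.009 -0.001 0.02 0.004;-0.216 0.865 0.002 -0.001 0.02 0.004;-0.209 0.867 -0.004 -0.001 0.02 0.004;-0.202 0.868 -0.01 -0.001 0.02 0.004' >/dev/null
python3 -m handwheel '-0.194 0.87 -0.016 -0.001 0.02 0.004;-0.187 0.871 -0.022 -0.001 0.02 0.004;-0.179 0.873 -0.027 -0.001 0.02 0.004;-0.17 0.874 -0.032 -0.001 0.02 0.004;-0.162 0.876 -0.036 -0.001 0.02 0.004' >/dev/null
python3 -m handwheel '0 0 0 0 0 0;0 0 0 0 0 0'
python3 - <<'E'
from h import *
p=snap('wrist','w9.png'); C=np.array([.4698,.1423,.0863])
q=proj(p,C+.005*nr)[0]; rad=np.linalg.norm(proj(p,C+.005*nr+yr*.026)[0]-q); print(q,rad)
g=cv2.cvtColor(p['image'],cv2.COLOR_RGB2GRAY)[:225]
c=cv2.HoughCircles(cv2.GaussianBlur(g,(3,3),0),cv2.HOUGH_GRADIENT,1,10,param1=120,param2=18,minRadius=int(rad-6),maxRadius=int(rad+6)); print(c)
plan(C+nr*.1755,Rr)
E
```

```text
t: 18.2
ee_pos: [0.621, 0.1233, 0.2996]
eef_rot: [[-0.803, 0.125, -0.583], [0.107, 0.992, 0.064], [0.587, -0.011, -0.81]]
force: [0.3, -0.7, -0.0]
width: 0.721
grasp_force: 0.0
[257.81203851 199.92745282] 31.796184161857187
[[[257.5 201.5  30.5]]]
[0.007, 0.012, 0.727, -0.001, -0.002, -0.001]
..
..
[0.015, 0.008, 0.727, -0.001, -0.002, -0.001]
rows 4
```

```bash
python3 -m handwheel '0 0.012 0.727 -0.001 -0.002 -0.001;0 0.01 0.727 -0.001 -0.002 -0.001;0 0.01 0.727 -0.001 -0.002 -0.001;0 0 0 0 0 0' >/dev/null
python3 -m handwheel '0 0.008 0.4 -0.001 -0.002 -0.001;0 0 0.27 0 0 0;0 0 0 0 0 0;0 0 0 0 0 0'
python3 - <<'E'
from h import *
s=arm.get_state(); E=np.array(s['eef_rot']); print(E.T@(np.array([.4698,.1423,.0863])-.0013*Rr[:,0]-s['ee_pos']), s['force'],(Rr.T@E).round(3))
E
```

```text
t: 19.05
ee_pos: [0.5724, 0.1298, 0.2323]
eef_rot: [[-0.815, 0.124, -0.566], [0.101, 0.992, 0.072], [0.571, 0.002, -0.821]]
force: [-0.4, -0.2, 0.8]
width: 0.719
grasp_force: 0.0
[ 0.00020053 -0.00056204  0.17885354] [-0.39457688 -0.20701688  0.79652684] [[ 1.     0.001 -0.003]
 [-0.001  1.     0.002]
 [ 0.003 -0.002  1.   ]]
```

```bash
python3 -m handwheel '0 -0.01 0.09 0 0 0;0 0 0 0 0 0;0 0 0 0 0 0'
python3 -m handwheel '0 0 0 0 0 0;0 0 0 0 0 0;0 0 0 0 0 0;0 0 0 0 0 0' 0 30
python3 -m handwheel '0 0 -0.2 0 0 0;0 0 -0.4 0 0 0;0 0 -0.6 0 0 0;0 0 -0.6 0 0 0;0 0 -0.8 0 0 0'
python3 -m handwheel '0 0 -0.8 0 0 0;0 0 0 0 0 0;0 0 0 0 0 0'
cat >> h.py <<'E'
def held(p,s,rad,dep):
    "offset along tool x and y of a held ring from its outline's upper edge"
    E=np.array(s['eef_rot']); g=cv2.cvtColor(p['image'],cv2.COLOR_RGB2GRAY)
    X=lambda dx,dy=0:np.array(s['ee_pos'])+E@[dx,dy,dep-.005]
    q=proj(p,X(0))[0]; r=np.linalg.norm(proj(p,X(0,rad))[0]-q)
    print('expected',q,r,'top',proj(p,X(rad))[0],'mm/px',1e3*rad/r)
    c=cv2.HoughCircles(cv2.GaussianBlur(g,(3,3),0),cv2.HOUGH_GRADIENT,1,5,param1=120,param2=12,minRadius=int(r-5),maxRadius=int(r+5))
    if c is not None: print([k.round(1).tolist() for k in c[0] if np.linalg.norm(k[:2]-q)<25])
    print('col',[(v,int(g[v,int(q[0])])) for v in range(int(q[1]-r)-12,int(q[1]-r)+12,2)])
E
python3 - <<'E'
from h import *
p=snap('wrist','w10.png'); held(p,arm.get_state(),.026,.176)
plan([.5053,-.2592,.302],Rz(np.pi/2))
E
```

```text
t: 19.35
ee_pos: [0.5705, 0.13, 0.2296]
eef_rot: [[-0.814, 0.124, -0.567], [0.101, 0.992, 0.072], [0.572, 0.002, -0.821]]
force: [0.6, -0.2, 0.1]
width: 0.717
grasp_force: 0.0
t: 19.75
ee_pos: [0.5704, 0.13, 0.2296]
eef_rot: [[-0.814, 0.124, -0.567], [0.101, 0.992, 0.072], [0.572, 0.002, -0.821]]
force: [0.5, -0.4, 0.8]
width: 0.546
grasp_force: 30.0
t: 20.25
ee_pos: [0.6149, 0.1244, 0.2938]
eef_rot: [[-0.814, 0.124, -0.568], [0.101, 0.992, 0.072], [0.573, 0.001, -0.82]]
force: [-0.3, 0.1, -1.4]
width: 0.549
grasp_force: 30.0
t: 20.55
ee_pos: [0.6281, 0.1226, 0.3126]
eef_rot: [[-0.814, 0.124, -0.567], [0.101, 0.992, 0.072], [0.572, 0.002, -0.821]]
force: [0.7, 0.3, -2.0]
width: 0.543
grasp_force: 30.0
expected [255.05599554 239.43646394] 47.95788799496815 top [255.03726522 193.01650554] mm/px 0.5421423062401743
[[254.5, 243.5, 48.70000076293945], [250.5, 238.5, 42.29999923706055], [259.5, 239.5, 43.5], [256.5, 235.5, 42.400001525878906], [258.5, 246.5, 49.20000076293945]]
col [(179, 97), (181, 117), (183, 119), (185, 122), (187, 127), (189, 143), (191, 128), (193, 120), (195, 167), (197, 194), (199, 186), (201, 184)]
[0.123, -0.876, 0.112, 0.001, -0.019, -0.004]
[0.135, -0.875, 0.109, 0.001, -0.019, -0.004]
[0.146, -0.873, 0.105, 0.001, -0.019, -0.004]
[0.157, -0.872, 0.102, 0.001, -0.019, -0.004]
[0.168, -0.87, 0.097, 0.001, -0.019, -0.004]
[0.179, -0.868, 0.093, 0.001, -0.019, -0.004]
[0.189, -0.867, 0.087, 0.001, -0.019, -0.004]
[0.2, -0.865, 0.082, 0.001, -0.019, -0.004]
[0.21, -0.863, 0.076, 0.001, -0.019, -0.004]
[0.22, -0.861, 0.069, 0.001, -0.019, -0.004]
[0.229, -0.859, 0.062, 0.001, -0.019, -0.004]
[0.238, -0.857, 0.055, 0.001, -0.019, -0.004]
[0.247, -0.855, 0.047, 0.001, -0.019, -0.004]
[0.256, -0.853, 0.039, 0.001, -0.019, -0.004]
[0.264, -0.851, 0.031, 0.001, -0.019, -0.004]
rows 15
```

```bash
python3 -m handwheel '0.123 -0.876 0.112 0.001 -0.019 -0.004;0.135 -0.875 0.109 0.001 -0.019 -0.004;0.146 -0.873 0.105 0.001 -0.019 -0.004;0.157 -0.872 0.102 0.001 -0.019 -0.004;0.168 -0.87 0.097 0.001 -0.019 -0.004' >/dev/null
python3 -m handwheel '0.179 -0.868 0.093 0.001 -0.019 -0.004;0.189 -0.867 0.087 0.001 -0.019 -0.004;0.2 -0.865 0.082 0.001 -0.019 -0.004;0.21 -0.863 0.076 0.001 -0.019 -0.004;0.22 -0.861 0.069 0.001 -0.019 -0.004' >/dev/null
python3 -m handwheel '0.229 -0.859 0.062 0.001 -0.019 -0.004;0.238 -0.857 0.055 0.001 -0.019 -0.004;0.247 -0.855 0.047 0.001 -0.019 -0.004;0.256 -0.853 0.039 0.001 -0.019 -0.004;0.264 -0.851 0.031 0.001 -0.019 -0.004' >/dev/null
python3 -m handwheel '0 0 0 0 0 0;0 0 0 0 0 0;0 0 0 0 0 0'
python3 - <<'E'
from h import *
p=snap('wrist','w11.png'); s=arm.get_state(); held(p,s,.026,.176)
plan([.5046,-.2594,.30],Rz(np.pi/2))
E
```

```text
t: 22.4
ee_pos: [0.5061, -0.2583, 0.3011]
eef_rot: [[-1.0, -0.004, -0.012], [-0.004, 1.0, 0.011], [0.012, 0.011, -1.0]]
force: [-0.1, -0.3, -1.1]
width: 0.546
grasp_force: 30.0
expected [255.43570547 241.51609205] 48.34742300146115 top [255.38669803 194.76559825] mm/px 0.5377742677042834
[[254.5, 245.5, 50.20000076293945], [253.5, 237.5, 45.79999923706055], [258.5, 239.5, 43.5], [259.5, 246.5, 52.400001525878906], [254.5, 232.5, 50.20000076293945], [249.5, 240.5, 52.400001525878906], [249.5, 246.5, 52.400001525878906], [249.5, 233.5, 51.29999923706055]]
col [(181, 204), (183, 137), (185, 136), (187, 132), (189, 103), (191, 95), (193, 104), (195, 178), (197, 196), (199, 138), (201, 137), (203, 135)]
[0.057, -0.041, 0.043, 0.005, -0.005, 0.002]
rows 1
```

```bash
python3 -m handwheel '0.045 -0.041 0.6 0.005 -0.005 0.002;0 0 0.6 0 0 0;0 0 0.4 0 0 0;0 0 0 0 0 0;0 0 0 0 0 0'
python3 -m handwheel '0 0 0.2 0 0 0;0 0 0.2 0 0 0;0 0 0 0 0 0;0 0 0 0 0 0'
python3 - <<'E'
from h import *
s=arm.get_state(); E=np.array(s['eef_rot']); print(np.array(s['ee_pos'])+E@[0,0,.181],s['force'],s['moment'])
E
```

```text
t: 22.95
ee_pos: [0.505, -0.26, 0.2539]
eef_rot: [[-1.0, 0.0, 0.0], [0.0, 1.0, -0.0], [-0.0, -0.0, -1.0]]
force: [0.4, -1.1, -0.4]
width: 0.547
grasp_force: 30.0
t: 23.35
ee_pos: [0.5047, -0.2604, 0.2416]
eef_rot: [[-1.0, 0.001, 0.0], [0.001, 1.0, -0.0], [-0.0, -0.0, -1.0]]
force: [0.2, 0.2, -1.0]
width: 0.545
grasp_force: 30.0
[ 0.50469019 -0.26050486  0.06064925] [ 0.2043485   0.19512162 -1.03706717] [ 0.01362995 -0.01942961  0.02917961]
```

```bash
python3 -m handwheel '0 0 0.3 0 0 0;0 0 0.3 0 0 0;0 0 0.15 0 0 0;0 0 0 0 0 0;0 0 0 0 0 0'
python3 -m handwheel '0 0 0.05 0 0 0;0 0 0 0 0 0;0 0 0 0 0 0'
python3 -m handwheel '0 0 0 0 0 0;0 0 0 0 0 0;0 0 0 0 0 0' 0.68
python3 -m handwheel '0 0 -0.5 0 0 0;0 0 -0.8 0 0 0;0 0 -0.9 0 0 0;0 0 -0.9 0 0 0;0 0 -0.8 0 0 0'
python3 -m handwheel '0 0 0 0 0 0;0 0 0 0 0 0'
python3 - <<'E'
from h import *
p=snap('wrist','w12.png')
for z,r in ((.036,.03),(.046,.026)):
    q=proj(p,[[.5053,-.2592,z],[.5053,-.2592+r,z]]); R=np.linalg.norm(q[1]-q[0]); print(q[0],R)
    g=cv2.GaussianBlur(cv2.cvtColor(p['image'],cv2.COLOR_RGB2GRAY),(3,3),0)[:240]
    c=cv2.HoughCircles(g,cv2.HOUGH_GRADIENT,1,5,param1=120,param2=14,minRadius=int(R-3),maxRadius=int(R+4)); print(None if c is None else c[0][:4].round(1).tolist())
C=np.array([.4795,.2328,.0874])-.003*Rr[:,0]+.001*yr; print(C); plan(C+nr*(.175+.09),Rr)
E
```

```text
t: 23.85
ee_pos: [0.5047, -0.2604, 0.219]
eef_rot: [[-1.0, 0.001, 0.0], [0.001, 1.0, -0.0], [-0.0, -0.0, -1.0]]
force: [-0.0, 0.4, -1.4]
width: 0.546
grasp_force: 30.0
t: 24.15
ee_pos: [0.5047, -0.2604, 0.2179]
eef_rot: [[-1.0, 0.001, 0.001], [0.001, 1.0, -0.001], [-0.001, -0.001, -1.0]]
force: [0.6, -0.1, -0.6]
width: 0.545
grasp_force: 30.0
t: 24.45
ee_pos: [0.5048, -0.2604, 0.2179]
eef_rot: [[-1.0, 0.001, 0.001], [0.001, 1.0, -0.001], [-0.001, -0.001, -1.0]]
force: [0.5, 0.0, 0.2]
width: 0.681
grasp_force: 0.0
t: 24.95
ee_pos: [0.5046, -0.2603, 0.3362]
eef_rot: [[-1.0, 0.001, 0.001], [0.001, 1.0, -0.001], [-0.001, -0.001, -1.0]]
force: [0.1, -0.1, 0.2]
width: 0.682
grasp_force: 0.0
t: 25.15
ee_pos: [0.5045, -0.2602, 0.3349]
eef_rot: [[-1.0, 0.001, 0.001], [0.001, 1.0, -0.001], [-0.001, -0.001, -1.0]]
force: [-0.9, -0.2, -0.7]
width: 0.679
grasp_force: 0.0
[256.63047892 186.9165078 ] 31.603237390643855
[[254.5, 185.5, 30.899999618530273], [253.5, 192.5, 31.100000381469727]]
[256.67920893 189.44106436] 28.348924760225383
[[255.5, 185.5, 31.399999618530273], [255.5, 191.5, 30.2000007
[... 197 characters left out ...]
.001, 0.016, 0.003]
[-0.225, 0.884, 0.04, -0.001, 0.016, 0.003]
[-0.22, 0.885, 0.034, -0.001, 0.016, 0.003]
[-0.215, 0.887, 0.029, -0.001, 0.016, 0.003]
[-0.21, 0.888, 0.023, -0.001, 0.016, 0.003]
[-0.205, 0.889, 0.018, -0.001, 0.016, 0.003]
[-0.2, 0.891, 0.013, -0.001, 0.016, 0.003]
[-0.194, 0.892, 0.008, -0.001, 0.016, 0.003]
[-0.188, 0.893, 0.004, -0.001, 0.016, 0.003]
[-0.182, 0.894, -0.001, -0.001, 0.016, 0.003]
[-0.176, 0.896, -0.005, -0.001, 0.016, 0.003]
[-0.17, 0.897, -0.009, -0.001, 0.016, 0.003]
[-0.164, 0.898, -0.013, -0.001, 0.016, 0.003]
[-0.157, 0.899, -0.016, -0.001, 0.016, 0.003]
[-0.151, 0.9, -0.02, -0.001, 0.016, 0.003]
[-0.144, 0.901, -0.023, -0.001, 0.016, 0.003]
rows 18
```

```bash
python3 -m handwheel '-0.237 0.879 0.058 -0.001 0.016 0.003;-0.233 0.881 0.052 -0.001 0.016 0.003;-0.229 0.882 0.046 -0.001 0.016 0.003;-0.225 0.884 0.04 -0.001 0.016 0.003;-0.22 0.885 0.034 -0.001 0.016 0.003' 0.55 >/dev/null
python3 -m handwheel '-0.215 0.887 0.029 -0.001 0.016 0.003;-0.21 0.888 0.023 -0.001 0.016 0.003;-0.205 0.889 0.018 -0.001 0.016 0.003;-0.2 0.891 0.013 -0.001 0.016 0.003;-0.194 0.892 0.008 -0.001 0.016 0.003' >/dev/null
python3 -m handwheel '-0.188 0.893 0.004 -0.001 0.016 0.003;-0.182 0.894 -0.001 -0.001 0.016 0.003;-0.176 0.896 -0.005 -0.001 0.016 0.003;-0.17 0.897 -0.009 -0.001 0.016 0.003;-0.164 0.898 -0.013 -0.001 0.016 0.003' >/dev/null
python3 -m handwheel '-0.157 0.899 -0.016 -0.001 0.016 0.003;-0.151 0.9 -0.02 -0.001 0.016 0.003;-0.144 0.901 -0.023 -0.001 0.016 0.003;0 0 0 0 0 0;0 0 0 0 0 0'
python3 - <<'E'
from h import *
p=snap('wrist','w13.png'); C=np.array([.4821,.2335,.0857])
q=proj(p,C+.005*nr)[0]; rad=np.linalg.norm(proj(p,C+.005*nr+yr*.018)[0]-q); print(q,rad)
g=cv2.cvtColor(p['image'],cv2.COLOR_RGB2GRAY)[:228]
c=cv2.HoughCircles(cv2.GaussianBlur(g,(3,3),0),cv2.HOUGH_GRADIENT,1,10,param1=120,param2=14,minRadius=int(rad-5),maxRadius=int(rad+7)); print(c)
plan(C+nr*.1765,Rr)
E
```

```text
t: 27.2
ee_pos: [0.6317, 0.215, 0.302]
eef_rot: [[-0.816, 0.117, -0.566], [0.096, 0.993, 0.067], [0.569, 0.0, -0.822]]
force: [-0.4, -0.6, -0.9]
width: 0.547
grasp_force: 0.0
[255.92177473 196.59027687] 21.926635838037242
[[[256.5 195.5  21. ]]]
[-0.003, 0.006, 0.731, -0.0, 0.001, 0.001]
..
..
[-0.006, 0.005, 0.731, -0.0, 0.001, 0.001]
rows 4
```

```bash
python3 -m handwheel '0 0.006 0.731 0 0.001 0.001;0 0.006 0.731 0 0.001 0.001;0 0.006 0.731 0 0.001 0.001;0 0 0 0 0 0' >/dev/null
python3 -m handwheel '0 0.006 0.35 0 0.001 0.001;0 0 0.3 0 0 0;0 0 0 0 0 0;0 0 0 0 0 0'
python3 - <<'E'
from h import *
s=arm.get_state(); E=np.array(s['eef_rot']); print(E.T@(np.array([.4821,.2335,.0857])+.0008*Rr[:,0]-s['ee_pos']), s['force'],(Rr.T@E).round(3))
E
```

```text
t: 28.05
ee_pos: [0.5839, 0.2214, 0.2341]
eef_rot: [[-0.812, 0.125, -0.57], [0.104, 0.992, 0.069], [0.574, -0.003, -0.819]]
force: [0.2, 0.5, 0.2]
width: 0.547
grasp_force: 0.0
[-0.00046395 -0.0002514   0.18041036] [0.1855293  0.52635981 0.20852928] [[ 1.    -0.003  0.001]
 [ 0.003  1.    -0.002]
 [-0.001  0.002  1.   ]]
```

```bash
python3 -m handwheel '-0.01 0 0.14 0 0 0;0 0 0 0 0 0;0 0 0 0 0 0'
python3 -m handwheel '0 0 0 0 0 0;0 0 0 0 0 0;0 0 0 0 0 0;0 0 0 0 0 0' 0 30
python3 -m handwheel '0 0 -0.2 0 0 0;0 0 -0.4 0 0 0;0 0 -0.6 0 0 0;0 0 -0.6 0 0 0;0 0 -0.8 0 0 0'
python3 -m handwheel '0 0 -0.8 0 0 0;0 0 0 0 0 0;0 0 0 0 0 0'
python3 - <<'E'
from h import *
p=snap('wrist','w14.png'); held(p,arm.get_state(),.018,.176)
plan([.505,-.2594,.312],Rz(np.pi/2))
E
```

```text
t: 28.35
ee_pos: [0.5816, 0.2217, 0.2303]
eef_rot: [[-0.812, 0.125, -0.57], [0.104, 0.992, 0.069], [0.574, -0.003, -0.819]]
force: [-0.3, -1.0, -0.2]
width: 0.55
grasp_force: 0.0
t: 28.75
ee_pos: [0.5816, 0.2217, 0.2304]
eef_rot: [[-0.812, 0.125, -0.57], [0.104, 0.992, 0.069], [0.574, -0.003, -0.819]]
force: [0.5, -0.2, -0.1]
width: 0.372
grasp_force: 30.0
t: 29.25
ee_pos: [0.6263, 0.2162, 0.2944]
eef_rot: [[-0.811, 0.125, -0.571], [0.104, 0.992, 0.069], [0.575, -0.004, -0.818]]
force: [0.7, -0.4, -1.7]
width: 0.369
grasp_force: 30.0
t: 29.55
ee_pos: [0.6396, 0.2146, 0.3132]
eef_rot: [[-0.812, 0.125, -0.57], [0.104, 0.992, 0.069], [0.574, -0.003, -0.819]]
force: [-0.7, -0.4, -1.8]
width: 0.369
grasp_force: 30.0
expected [255.02888648 239.42638638] 33.19037641802837 top [255.01793609 207.70420299] mm/px 0.5423258770341257
[[254.5, 242.5, 31.600000381469727], [253.5, 237.5, 30.700000762939453]]
col [(194, 130), (196, 127), (198, 128), (200, 128), (202, 81), (204, 67), (206, 74), (208, 85), (210, 91), (212, 135), (214, 133), (216, 134)]
[0.104, -0.855, 0.078, 0.001, -0.015, -0.003]
[0.112, -0.854, 0.076, 0.001, -0.015, -0.003]
[0.12, -0.853, 0.074, 0.001, -0.015, -0.003]
[0.128, -0.852, 0.072, 0.001, -0.015, -0.003]
[0.135, -0.851, 0.069, 0.001, -0.015, -0.003]
[0.143, -0.85, 0.066, 0.001, -0.015, -0.003]
[0.15, -0.849, 0.063, 0.001, -0.015, -0.003]
[0.158, -0.848, 0.059, 0.001, -0.015, -0.003]
[0.165, -0.847, 0.056, 0.001, -0.015, -0.003]
[0.172, -0.845, 0.052, 0.001, -0.015, -0.003]
[0.179, -0.844, 0.048, 0.001, -0.015, -0.003]
[0.186, -0.843, 0.043, 0.001, -0.015, -0.003]
[0.193, -0.842, 0.039, 0.001, -0.015, -0.003]
[0.2, -0.84, 0.034, 0.001, -0.015, -0.003]
[0.206, -0.839, 0.029, 0.001, -0.015, -0.003]
[0.212, -0.838, 0.024, 0.001, -0.015, -0.003]
[0.218, -0.836, 0.018, 0.001, -0.015, -0.003]
[0.224, -0.835, 0.013, 0.001, -0.015, -0.003]
[0.23, -0.833, 0.007, 0.001, -0.015, -0.003]
rows 19
```

```bash
python3 -m handwheel '0.104 -0.855 0.078 0.001 -0.015 -0.003;0.112 -0.854 0.076 0.001 -0.015 -0.003;0.12 -0.853 0.074 0.001 -0.015 -0.003;0.128 -0.852 0.072 0.001 -0.015 -0.003;0.135 -0.851 0.069 0.001 -0.015 -0.003' >/dev/null
python3 -m handwheel '0.143 -0.85 0.066 0.001 -0.015 -0.003;0.15 -0.849 0.063 0.001 -0.015 -0.003;0.158 -0.848 0.059 0.001 -0.015 -0.003;0.165 -0.847 0.056 0.001 -0.015 -0.003;0.172 -0.845 0.052 0.001 -0.015 -0.003' >/dev/null
python3 -m handwheel '0.179 -0.844 0.048 0.001 -0.015 -0.003;0.186 -0.843 0.043 0.001 -0.015 -0.003;0.193 -0.842 0.039 0.001 -0.015 -0.003;0.2 -0.84 0.034 0.001 -0.015 -0.003;0.206 -0.839 0.029 0.001 -0.015 -0.003' >/dev/null
python3 -m handwheel '0.212 -0.838 0.024 0.001 -0.015 -0.003;0.218 -0.836 0.018 0.001 -0.015 -0.003;0.224 -0.835 0.013 0.001 -0.015 -0.003;0.23 -0.833 0.007 0.001 -0.015 -0.003;0 0 0 0 0 0'
python3 -m handwheel '0 0 0 0 0 0;0 0 0 0 0 0'
python3 - <<'E'
from h import *
p=snap('wrist','w15.png'); s=arm.get_state(); held(p,s,.018,.176)
i=cv2.imread('pics/w15.png'); cv2.imwrite('pics/c15.png',cv2.resize(i[150:300,150:350],(800,600),interpolation=cv2.INTER_CUBIC))
plan([.505,-.2594,.31],Rz(np.pi/2))
E
```

```text
t: 31.6
ee_pos: [0.5038, -0.2613, 0.3136]
eef_rot: [[-1.0, 0.004, -0.016], [0.004, 1.0, -0.004], [0.016, -0.004, -1.0]]
force: [-0.1, 0.1, -0.2]
width: 0.37
grasp_force: 30.0
t: 31.8
ee_pos: [0.5053, -0.2584, 0.3141]
eef_rot: [[-1.0, 0.001, -0.016], [0.001, 1.0, -0.003], [0.016, -0.003, -1.0]]
force: [0.5, 0.2, -1.3]
width: 0.372
grasp_force: 30.0
expected [255.42077774 241.47682076] 33.474685512593815 top [255.38959281 209.51345644] mm/px 0.5377197641850304
[[255.5, 242.5, 31.899999618530273], [258.5, 238.5, 35.20000076293945], [250.5, 241.5, 30.799999237060547]]
col [(196, 94), (198, 98), (200, 101), (202, 110), (204, 135), (206, 111), (208, 89), (210, 94), (212, 135), (214, 134), (216, 136), (218, 135)]
[0.013, -0.036, 0.144, -0.002, -0.008, -0.0]
rows 1
```

View pics/c15.png

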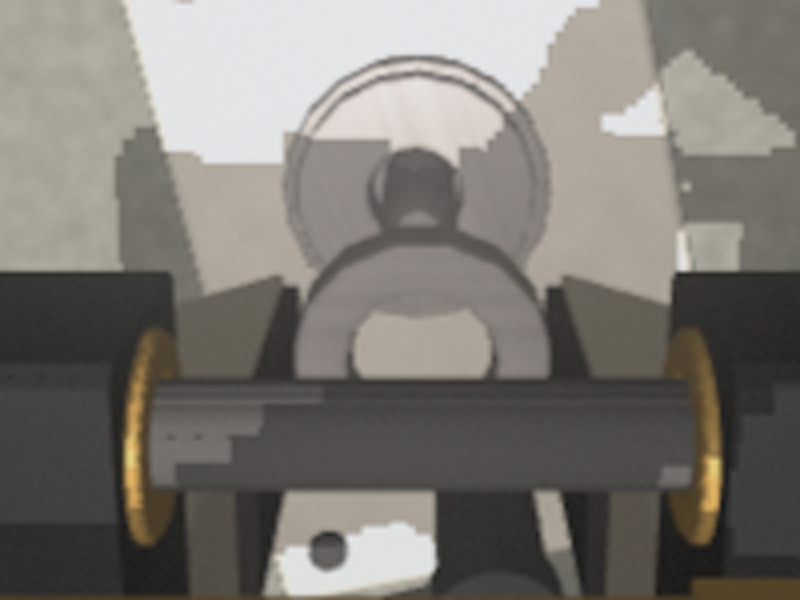

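ring_b sits flat and concentric on ring_a in the crop. The held ring_d's top rim is at row 211 against 209.5 expected, so it is about 0.8 mm off. I'll compensate for that.

```bash
python3 -m handwheel '0.03 -0.036 0.7 -0.002 -0.008 0;0 0 0.8 0 0 0;0 0 0.5 0 0 0;0 0 0 0 0 0;0 0 0 0 0 0'
python3 -m handwheel '0 0 0.2 0 0 0;0 0 0.1 0 0 0;0 0 0 0 0 0;0 0 0 0 0 0'
python3 - <<'E'
from h import *
s=arm.get_state(); E=np.array(s['eef_rot']); print(np.array(s['ee_pos'])+E@[0,0,.181],s['force'],s['moment'])
E
```

```text
t: 32.35
ee_pos: [0.5046, -0.26, 0.255]
eef_rot: [[-1.0, 0.0, 0.002], [0.0, 1.0, 0.0], [-0.002, 0.0, -1.0]]
force: [-0.1, -0.5, -0.6]
width: 0.372
grasp_force: 30.0
t: 32.75
ee_pos: [0.5043, -0.2606, 0.246]
eef_rot: [[-1.0, 0.001, 0.002], [0.001, 1.0, -0.0], [-0.002, -0.0, -1.0]]
force: [0.1, -0.9, -0.6]
width: 0.372
grasp_force: 30.0
[ 0.50472378 -0.26064509  0.0649972 ] [ 0.06744845 -0.90938596 -0.62977664] [ 0.06668453  0.03861292 -0.01596707]
```

```bash
python3 -m handwheel '0 0 0.3 0 0 0;0 0 0.2 0 0 0;0 0 0.08 0 0 0;0 0 0 0 0 0;0 0 0 0 0 0'
python3 -m handwheel '0 0 0.03 0 0 0;0 0 0 0 0 0;0 0 0 0 0 0'
python3 -m handwheel '0 0 0 0 0 0;0 0 0 0 0 0;0 0 0 0 0 0' 0.55
python3 -m handwheel '0 0 -0.5 0 0 0;0 0 -0.8 0 0 0;0 0 -0.9 0 0 0;0 0 -0.9 0 0 0;0 0 -0.8 0 0 0'
python3 -m handwheel '0 0 0 0 0 0;0 0 0 0 0 0'
python3 - <<'E'
from h import *
p=snap('wrist','w16.png'); b=snap('top','t16.png'); a=arm.grab_frame('scene')
for n,q in (('t',b),('s',a)):
  for r in arm.find_in('collar',q)[:4]: print(n,np.round(r['at'],4),round(r['confidence'],2),np.round(proj(q,r['at'])[0]))
print(proj(b,[.6335,.034,.02]))
plan([.635+.04,.035,.33],Rz(np.pi/2))
E
```

```text
t: 33.25
ee_pos: [0.5043, -0.2606, 0.2283]
eef_rot: [[-1.0, 0.001, 0.002], [0.001, 1.0, 0.0], [-0.002, 0.0, -1.0]]
force: [0.5, -0.8, -0.4]
width: 0.373
grasp_force: 30.0
t: 33.55
ee_pos: [0.5043, -0.2606, 0.2276]
eef_rot: [[-1.0, 0.001, 0.002], [0.001, 1.0, 0.0], [-0.002, 0.0, -1.0]]
force: [-1.1, 0.5, -1.4]
width: 0.375
grasp_force: 30.0
t: 33.85
ee_pos: [0.5043, -0.2606, 0.2276]
eef_rot: [[-1.0, 0.001, 0.002], [0.001, 1.0, 0.0], [-0.002, 0.0, -1.0]]
force: [0.3, 0.0, 0.8]
width: 0.539
grasp_force: 0.0
t: 34.35
ee_pos: [0.504, -0.2606, 0.3459]
eef_rot: [[-1.0, 0.001, 0.003], [0.001, 1.0, -0.0], [-0.003, -0.0, -1.0]]
force: [0.3, -0.2, -0.3]
width: 0.553
grasp_force: 0.0
t: 34.55
ee_pos: [0.5039, -0.2605, 0.3445]
eef_rot: [[-1.0, 0.001, 0.003], [0.001, 1.0, -0.0], [-0.003, -0.0, -1.0]]
force: [-0.1, 0.1, -0.3]
width: 0.549
grasp_force: 0.0
t [0.643  0.0652 0.0184] 0.48 [233. 161.]
[[242.59008208 163.95268313]]
[-0.517, 0.896, 0.042, 0.0, 0.0, -0.0]
..
..
..
..
..
..
..
..
..
[-0.518, 0.896, 0.04, 0.0, 0.0, -0.0]
rows 11
```

```bash
python3 -m handwheel '-0.51 0.904 0 0 0 0;-0.51 0.904 0 0 0 0;-0.51 0.904 0 0 0 0;-0.51 0.904 0 0 0 0;-0.51 0.904 0 0 0 0' 0.65 >/dev/null
python3 -m handwheel '-0.51 0.904 0 0 0 0;-0.51 0.904 0 0 0 0;-0.51 0.904 0 0 0 0;-0.51 0.904 0 0 0 0;-0.51 0.904 0 0 0 0' >/dev/null
python3 -m handwheel '-0.51 0.904 0 0 0 0;-0.51 0.904 0 0 0 0;0 0 0 0 0 0;0 0 0 0 0 0'
python3 - <<'E'
from h import *
p=snap('wrist','w17.png'); np.save('w17.npy',p,allow_pickle=True)
for nm in ('collar','ring_a'):
  for r in arm.find_in(nm,p)[:4]: print(nm,np.round(r['at'],4),round(r['confidence'],2),np.round(proj(p,r['at'])[0]))
q=proj(p,[[.643,.065,.02],[.643,.085,.02]]); R=np.linalg.norm(q[1]-q[0]); print(q[0],R)
g=cv2.GaussianBlur(cv2.cvtColor(p['image'],cv2.COLOR_RGB2GRAY),(3,3),0)[:230]
c=cv2.HoughCircles(g,cv2.HOUGH_GRADIENT,1,10,param1=120,param2=14,minRadius=int(R-4),maxRadius=int(R+4))
if c is not None:
  for k in c[0]: print(k.round(1),ray(p,k[0],k[1],.02))
E
```

```text
t: 36.2
ee_pos: [0.6881, 0.0651, 0.3436]
eef_rot: [[-1.0, -0.0, 0.0], [-0.0, 1.0, -0.0], [-0.0, -0.0, -1.0]]
force: [-0.2, -0.6, -0.0]
width: 0.649
grasp_force: 0.0
collar [0.6444 0.0663 0.0191] 0.66 [256. 138.]
ring_a [0.6083 0.1718 0.0081] 0.67 [362. 100.]
[255.07760102 136.44621722] 20.169226998501586
[359.5 105.5  23.4] [0.61355753 0.16604269 0.02      ]
[257.5 135.5  17.4] [0.64207751 0.06740079 0.02      ]
```

View pics/w17.png

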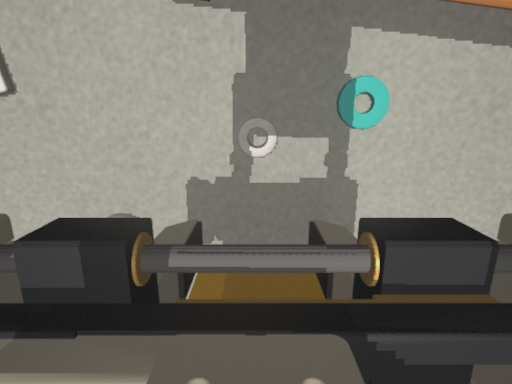

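The collar, which got knocked, is now at (258,138), about (0.644, 0.067). Its 40 px width means 40 mm, and it is plain steel. The turquoise look-alike is at (363,102).

Run:
```python
from h import *
p=np.load('w17.npy',allow_pickle=True).item(); a=arm.grab_frame('scene')
print('collar',ray(p,257.5,137.5,.02))
for z in (0,.05,.1,.15): print(z,'wrist near edge',ray(p,230,256,z)[:2],'left edge',ray(p,190,285,z)[:2],'scene',ray(a,208,244.6,z)[:2],ray(a,262,274,z)[:2])
plan([.6436,.067,.23],Rz(np.pi/2))
```

```text
collar [0.64403228 0.06740347 0.02      ]
0 wrist near edge [0.78222065 0.03557217] left edge [ 0.82020217 -0.0132907 ] scene [ 0.74601302 -0.03778293] [0.74709653 0.17524525]
0.05 wrist near edge [0.75751922 0.04011243] left edge [ 0.78962545 -0.00119193] scene [ 0.77031636 -0.0145126 ] [0.7713476 0.1882396]
0.1 wrist near edge [0.73281779 0.04465268] left edge [0.75904873 0.01090683] scene [0.79461971 0.00875773] [0.79559868 0.20123394]
0.15 wrist near edge [0.70811636 0.04919294] left edge [0.728472   0.02300559] scene [0.81892305 0.03202805] [0.81984975 0.21422828]
[0.296, 0.023, 0.765, -0.0, 0.0, -0.0]
..
..
..
[0.295, 0.023, 0.765, -0.0, 0.0, -0.0]
rows 5
```

```bash
python3 -m handwheel '0.296 0.014 0.765 0 0 0;0.296 0.014 0.765 0 0 0;0.296 0.014 0.765 0 0 0;0.296 0.014 0.765 0 0 0;0.296 0.014 0.765 0 0 0' 0.65 30
python3 -m handwheel '0 0 0 0 0 0;0 0 0 0 0 0'
python3 -m handwheel '0 0 0.6 0 0 0;0 0 0.6 0 0 0;0 0 0.2 0 0 0;0 0 0 0 0 0;0 0 0 0 0 0'
python3 - <<'E'
from h import *
s=arm.get_state(); E=np.array(s['eef_rot']); print(np.array(s['ee_pos'])+E@[0,0,.178],s['force'])
E
```

```text
t: 36.9
ee_pos: [0.6433, 0.0658, 0.2296]
eef_rot: [[-1.0, 0.003, 0.003], [0.003, 1.0, 0.0], [-0.003, 0.0, -1.0]]
force: [-0.2, 0.2, -0.1]
width: 0.65
grasp_force: 0.0
t: 37.1
ee_pos: [0.6442, 0.0661, 0.2307]
eef_rot: [[-1.0, 0.002, 0.003], [0.002, 1.0, 0.0], [-0.003, 0.0, -1.0]]
force: [0.6, 0.0, 0.0]
width: 0.65
grasp_force: 0.0
t: 37.6
ee_pos: [0.6447, 0.0666, 0.1895]
eef_rot: [[-1.0, 0.001, 0.004], [0.001, 1.0, 0.0], [-0.004, 0.0, -1.0]]
force: [0.2, -0.5, 0.0]
width: 0.646
grasp_force: 0.0
[0.64544193 0.06664062 0.0114554 ] [ 0.19363443 -0.51871043  0.01487341]
```

```bash
python3 -m handwheel '0.04 0 0.18 0 0 0;0 0 0 0 0 0;0 0 0 0 0 0'
python3 -m handwheel '0 0 0 0 0 0;0 0 0 0 0 0;0 0 0 0 0 0;0 0 0 0 0 0' 0 30
python3 -m handwheel '0 0 -0.3 0 0 0;0 0 -0.8 0 0 0;0 0 -0.9 0 0 0;0 0 -0.9 0 0 0;0 0 -0.9 0 0 0'
python3 -m handwheel '0 0 -0.3 0 0 0;0 0 0 0 0 0;0 0 0 0 0 0'
python3 - <<'E'
from h import *
p=snap('wrist','w18.png'); s=arm.get_state(); held(p,s,.020,.168)
plan([.505,-.2594,.315],Rz(np.pi/2))
E
```

```text
t: 37.9
ee_pos: [0.6428, 0.0668, 0.1829]
eef_rot: [[-1.0, 0.001, 0.002], [0.001, 1.0, 0.0], [-0.002, 0.0, -1.0]]
force: [0.2, -0.0, -0.2]
width: 0.649
grasp_force: 0.0
t: 38.3
ee_pos: [0.6429, 0.0668, 0.1828]
eef_rot: [[-1.0, 0.001, 0.002], [0.001, 1.0, 0.0], [-0.002, 0.0, -1.0]]
force: [0.3, 0.2, 1.2]
width: 0.425
grasp_force: 30.0
t: 38.8
ee_pos: [0.6424, 0.0668, 0.2983]
eef_rot: [[-1.0, 0.001, 0.002], [0.001, 1.0, 0.0], [-0.002, 0.0, -1.0]]
force: [-0.1, -0.2, -0.7]
width: 0.419
grasp_force: 30.0
t: 39.1
ee_pos: [0.6422, 0.0668, 0.3045]
eef_rot: [[-1.0, 0.001, 0.0], [0.001, 1.0, 0.0], [-0.0, 0.0, -1.0]]
force: [1.1, -1.3, -0.8]
width: 0.422
grasp_force: 30.0
expected [255.44294955 246.33209149] 38.923019137081894 top [255.42595367 209.1741554 ] mm/px 0.5138347549444342
[[255.5, 237.5, 35.79999923706055], [254.5, 252.5, 40.20000076293945], [258.5, 249.5, 35.79999923706055], [258.5, 243.5, 42.400001525878906], [251.5, 244.5, 42.400001525878906]]
col [(195, 117), (197, 119), (199, 120), (201, 117), (203, 92), (205, 86), (207, 84), (209, 86), (211, 87), (213, 129), (215, 143), (217, 138)]
[0.351, -0.837, -0.028, 0.0, -0.0, -0.0]
..
..
..
..
..
..
..
..
..
..
..
[0.352, -0.836, -0.028, 0.0, -0.0, -0.0]
rows 13
```

```bash
python3 -m handwheel '0.354 -0.838 -0.03 0 0 0;0.354 -0.838 -0.03 0 0 0;0.354 -0.838 -0.03 0 0 0;0.354 -0.838 -0.03 0 0 0;0.354 -0.838 -0.03 0 0 0' >/dev/null
python3 -m handwheel '0.354 -0.838 -0.03 0 0 0;0.354 -0.838 -0.03 0 0 0;0.354 -0.838 -0.03 0 0 0;0.354 -0.838 -0.03 0 0 0;0.354 -0.838 -0.03 0 0 0' >/dev/null
python3 -m handwheel '0.354 -0.838 -0.03 0 0 0;0.354 -0.838 -0.03 0 0 0;0.354 -0.838 -0.03 0 0 0;0 0 0 0 0 0;0 0 0 0 0 0'
python3 - <<'E'
from h import *
p=snap('wrist','w19.png'); s=arm.get_state(); held(p,s,.020,.168)
i=cv2.imread('pics/w19.png'); cv2.imwrite('pics/c19.png',cv2.resize(i[150:300,150:350],(800,600),interpolation=cv2.INTER_CUBIC))
plan([.504,-.26,.315],Rz(np.pi/2))
E
```

```text
t: 40.65
ee_pos: [0.5037, -0.2601, 0.3157]
eef_rot: [[-1.0, 0.003, 0.0], [0.003, 1.0, 0.002], [-0.0, 0.002, -1.0]]
force: [-0.8, 0.4, -0.3]
width: 0.419
grasp_force: 30.0
expected [256.57086126 247.97226294] 39.07285638668591 top [256.54413707 210.70492528] mm/px 0.511864292747612
[[254.5, 251.5, 38.900001525878906], [251.5, 240.5, 40.099998474121094], [255.5, 236.5, 35.29999923706055], [256.5, 246.5, 35.70000076293945], [260.5, 250.5, 43.400001525878906], [251.5, 246.5, 36.599998474121094], [250.5, 255.5, 37.79999923706055]]
col [(196, 99), (198, 105), (200, 135), (202, 103), (204, 88), (206, 88), (208, 88), (210, 88), (212, 100), (214, 138), (216, 134), (218, 131)]
[-0.0, -0.017, 0.031, 0.001, 0.0, -0.001]
rows 1
```

View pics/c19.png

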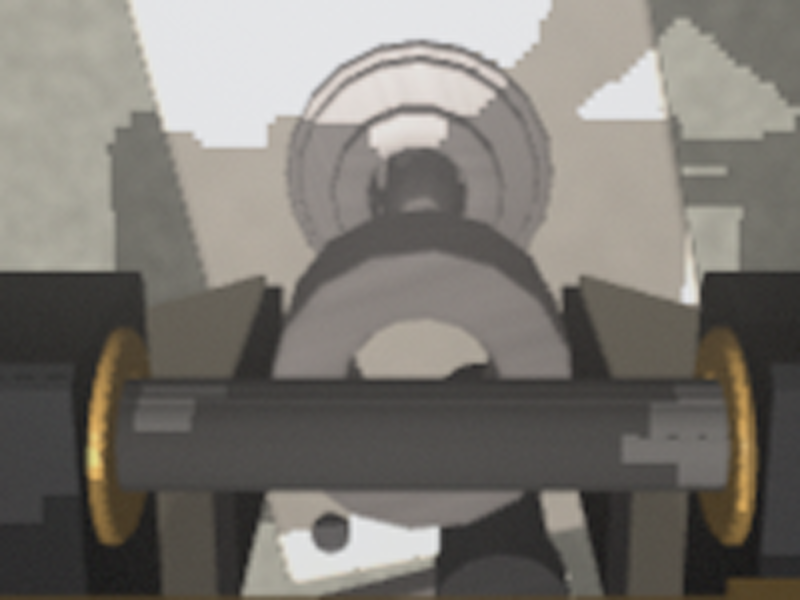

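The crop shows a, b and d stacked concentrically, and the held collar is centred to within about 1 mm (top rim at row 213).

```bash
python3 -m handwheel '0 -0.01 0.7 0 0 0;0 0 0.8 0 0 0;0 0 0.5 0 0 0;0 0 0 0 0 0;0 0 0 0 0 0'
python3 -m handwheel '0 0 0.1 0 0 0;0 0 0.1 0 0 0;0 0 0 0 0 0;0 0 0 0 0 0'
python3 -m handwheel '0 0 0.1 0 0 0;0 0 0.1 0 0 0;0 0 0 0 0 0;0 0 0 0 0 0'
```

```text
t: 41.2
ee_pos: [0.5046, -0.2594, 0.257]
eef_rot: [[-1.0, 0.0, 0.002], [0.0, 1.0, 0.001], [-0.002, 0.001, -1.0]]
force: [0.1, -0.9, -1.4]
width: 0.419
grasp_force: 30.0
t: 41.6
ee_pos: [0.5042, -0.2602, 0.2513]
eef_rot: [[-1.0, 0.001, 0.002], [0.001, 1.0, -0.0], [-0.002, -0.0, -1.0]]
force: [1.2, -1.1, -1.3]
width: 0.424
grasp_force: 30.0
t: 42.0
ee_pos: [0.5042, -0.2602, 0.2449]
eef_rot: [[-1.0, 0.001, 0.002], [0.001, 1.0, 0.0], [-0.002, 0.0, -1.0]]
force: [-0.9, -0.2, -0.5]
width: 0.423
grasp_force: 30.0
```

```bash
python3 -m handwheel '0 0 0.1 0 0 0;0 0 0.06 0 0 0;0 0 0 0 0 0;0 0 0 0 0 0'
python3 -m handwheel '0 0 0.02 0 0 0;0 0 0 0 0 0;0 0 0 0 0 0'
python3 -m handwheel '0 0 0 0 0 0;0 0 0 0 0 0;0 0 0 0 0 0' 0.6
python3 -m handwheel '0 0 -0.5 0 0 0;0 0 -0.8 0 0 0;0 0 -0.9 0 0 0;0 0 -0.9 0 0 0;0 0 0 0 0 0'
python3 -m handwheel '0 0 0 0 0 0;0 0 0 0 0 0'
python3 - <<'E'
from h import *
p=snap('wrist','w20.png'); np.save('w20.npy',p,allow_pickle=True); s=snap('scene','s20.png'); t=snap('top','t20.png')
a=cv2.resize(cv2.imread('pics/w20.png'),(512,384))[120:330,60:460]; b=cv2.imread('pics/s20.png')[130:210,150:270]
cv2.imwrite('pics/c20.png',cv2.vconcat([cv2.resize(a,(560,294)),cv2.resize(b,(560,300),interpolation=cv2.INTER_CUBIC)[:300]]))
print(proj(p,[.5053,-.2592,.076]),proj(s,[.5053,-.2592,.076]))
E
```

```text
t: 42.4
ee_pos: [0.5042, -0.2602, 0.2401]
eef_rot: [[-1.0, 0.001, 0.002], [0.001, 1.0, 0.0], [-0.002, 0.0, -1.0]]
force: [0.2, -0.5, -0.5]
width: 0.419
grasp_force: 30.0
t: 42.7
ee_pos: [0.5042, -0.2602, 0.2396]
eef_rot: [[-1.0, 0.001, 0.002], [0.001, 1.0, 0.0], [-0.002, 0.0, -1.0]]
force: [0.3, 0.4, -0.7]
width: 0.421
grasp_force: 30.0
t: 43.0
ee_pos: [0.5043, -0.2602, 0.2397]
eef_rot: [[-1.0, 0.001, 0.002], [0.001, 1.0, 0.0], [-0.002, 0.0, -1.0]]
force: [-0.4, 0.4, 0.2]
width: 0.586
grasp_force: 0.0
t: 43.5
ee_pos: [0.5047, -0.2607, 0.3365]
eef_rot: [[-1.0, 0.001, 0.008], [0.001, 1.0, -0.004], [-0.008, -0.004, -1.0]]
force: [0.0, 0.2, 0.1]
width: 0.598
grasp_force: 0.0
t: 43.7
ee_pos: [0.5037, -0.26, 0.3315]
eef_rot: [[-1.0, 0.001, 0.0], [0.001, 1.0, 0.001], [-0.0, 0.001, -1.0]]
force: [-0.4, -0.7, -0.0]
width: 0.598
grasp_force: 0.0
[[255.80478759 200.47625529]] [[196.1171763  163.09758416]]
```

View pics/c20.png

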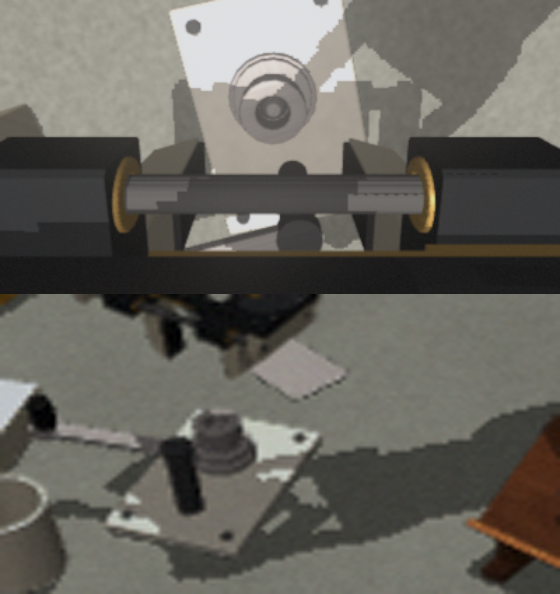

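The whole stack is home: the collar sits on d, b and a, and the lever is clear at left with its knob at scene px (159,158). Next I'll plan the lever closing.

Run:
```python
from h import *
s=arm.grab_frame('scene'); print(proj(s,[.599,-.352,.1286]))
print(arm.get_state()['qpos'])
plan([.599,-.352,.335],Rz(np.radians(14)))
```

```text
[[158.77943642 158.88213121]]
[-6.11956235e-01  4.83932065e-01  1.51302409e+00  1.41070648e-03
  1.14484138e+00 -2.18206475e+00]
[-0.288, -0.278, -0.01, 0.0, -0.0, 0.058]
[-0.32, -0.241, -0.01, 0.0, -0.0, 0.058]
[-0.346, -0.201, -0.01, 0.0, -0.0, 0.058]
[-0.368, -0.158, -0.01, 0.0, -0.0, 0.058]
[-0.384, -0.113, -0.01, 0.0, -0.0, 0.058]
[-0.395, -0.066, -0.01, 0.0, -0.0, 0.058]
[-0.4, -0.018, -0.01, 0.0, -0.0, 0.058]
[-0.399, 0.031, -0.01, 0.0, -0.0, 0.058]
[-0.393, 0.078, -0.01, 0.0, -0.0, 0.058]
[-0.381, 0.125, -0.01, 0.0, -0.0, 0.058]
[-0.363, 0.17, -0.01, 0.0, -0.0, 0.058]
rows 11
```

```bash
python3 -m handwheel '-0.288 -0.278 -0.01 0 0 0.058;-0.32 -0.241 -0.01 0 0 0.058;-0.346 -0.201 -0.01 0 0 0.058;-0.368 -0.158 -0.01 0 0 0.058;-0.384 -0.113 -0.01 0 0 0.058' >/dev/null
python3 -m handwheel '-0.395 -0.066 -0.01 0 0 0.058;-0.4 -0.018 -0.01 0 0 0.058;-0.399 0.031 -0.01 0 0 0.058;-0.393 0.078 -0.01 0 0 0.058;-0.381 0.125 -0.01 0 0 0.058' >/dev/null
python3 -m handwheel '-0.363 0.17 -0.01 0 0 0.058;0 0 0 0 0 0;0 0 0 0 0 0'
python3 - <<'E'
from h import *
plan([.599,-.352,.29],Rz(np.radians(14)))
E
```

```text
t: 45.2
ee_pos: [0.5984, -0.3524, 0.3352]
eef_rot: [[-0.234, 0.972, 0.001], [0.972, 0.234, 0.001], [0.001, 0.001, -1.0]]
force: [-0.1, 0.1, -0.3]
width: 0.601
grasp_force: 0.0
[0.003, 0.01, 0.754, 0.0, -0.0, -0.002]
[0.003, 0.011, 0.754, 0.0, -0.0, -0.002]
rows 2
```

```bash
python3 -m handwheel '0.003 0.01 0.75 0 0 0;0.003 0.01 0.72 0 0 0;0 0 0 0 0 0;0 0 0 0 0 0'
python3 -m handwheel '0 0 0 0 0 0;0 0 0 0 0 0;0 0 0 0 0 0;0 0 0 0 0 0' 0 15
python3 -m handwheel '0.024 -0.425 0 0 0 0.0545;0.024 -0.425 0 0 0 0.0545;0 0 0 0 0 0'
cat >> h.py <<'E'
def lev():
    s=arm.get_state(); E=np.array(s['eef_rot']); g=np.array(s['ee_pos'])+E@[0,0,.168]; v=g[:2]-[.572,-.2435]
    print('tip',g.round(4),'r',np.linalg.norm(v).round(4),'th',((np.arctan2(-v[1],-v[0])-.2158+np.pi)%(2*np.pi)-np.pi).round(3),'yaw',np.degrees(np.arctan2(E[1,1],E[0,1])).round(1),'F',np.round(s['force'],1),s['width'])
E
python3 -c "
from h import *
lev()"
```

```text
t: 45.6
ee_pos: [0.5991, -0.3519, 0.2922]
eef_rot: [[-0.233, 0.973, 0.001], [0.973, 0.233, 0.001], [0.0, 0.002, -1.0]]
force: [0.2, -0.1, -0.1]
width: 0.602
grasp_force: 0.0
t: 46.0
ee_pos: [0.5992, -0.3522, 0.2926]
eef_rot: [[-0.231, 0.973, 0.003], [0.973, 0.231, -0.0], [-0.001, 0.003, -1.0]]
force: [0.2, 0.1, -0.0]
width: 0.302
grasp_force: 0.0
t: 46.3
ee_pos: [0.5732, -0.3555, 0.2923]
eef_rot: [[-0.003, 1.0, 0.002], [1.0, 0.003, 0.0], [0.0, 0.002, -1.0]]
force: [1.3, -0.6, -2.8]
width: 0.215
grasp_force: 15.0
tip [ 0.5736 -0.3555  0.1243] r 0.112 th 1.369 yaw 0.2 F [ 1.3 -0.6 -2.8] 0.21466426706686395
```

```bash
python3 -m handwheel '0.024 -0.425 0 0 0 0.0545;0.024 -0.425 0 0 0 0.0545;0.024 -0.425 0 0 0 0.0545;0.024 -0.425 0 0 0 0.0545;0 0 0 0 0 0'
python3 -c "
from h import *
lev()"
python3 -m handwheel '0.024 -0.425 0 0 0 0.0545;0.024 -0.425 0 0 0 0.0545;0.024 -0.425 0 0 0 0.0545;0.024 -0.425 0 0 0 0.0545;0 0 0 0 0 0'
python3 -c "
from h import *
lev()"
python3 -m handwheel '0.024 -0.425 0 0 0 0.0545;0.024 -0.425 0 0 0 0.0545;0 0 0 0 0 0;0 0 0 0 0 0'
python3 -c "
from h import *
lev()"
```

```text
t: 46.8
ee_pos: [0.5238, -0.3449, 0.2923]
eef_rot: [[0.436, 0.9, 0.002], [0.9, -0.436, -0.002], [-0.001, 0.003, -1.0]]
force: [-1.0, -6.4, -2.6]
width: 0.208
grasp_force: 15.0
tip [ 0.5241 -0.3452  0.1243] r 0.1124 th 0.915 yaw -25.9 F [-1.  -6.4 -2.6] 0.20815372008544952
t: 47.3
ee_pos: [0.4839, -0.3127, 0.2922]
eef_rot: [[0.788, 0.616, -0.001], [0.616, -0.788, -0.002], [-0.001, 0.001, -1.0]]
force: [-6.0, -5.5, 0.2]
width: 0.207
grasp_force: 15.0
tip [ 0.4838 -0.313   0.1242] r 0.1122 th 0.452 yaw -52.0 F [-6.  -5.5  0.2] 0.20701514995625334
t: 47.7
ee_pos: [0.4709, -0.291, 0.2921]
eef_rot: [[0.905, 0.425, -0.001], [0.425, -0.905, -0.001], [-0.002, 0.0, -1.0]]
force: [-7.6, -4.7, 3.5]
width: 0.214
grasp_force: 15.0
tip [ 0.4707 -0.2912  0.1241] r 0.1119 th 0.224 yaw -64.9 F [-7.6 -4.7  3.5] 0.21393559260594006
```

```bash
python3 -m handwheel '0.024 -0.425 0 0 0 0.0545;0.02 -0.36 0 0 0 0.046;0 0 0 0 0 0;0 0 0 0 0 0'
python3 -c "
from h import *
lev()"
python3 -m handwheel '0.002 -0.1 0 0 0 0.012;0 0 0 0 0 0;0 0 0 0 0 0'
python3 -c "
from h import *
lev()"
```

```text
t: 48.1
ee_pos: [0.4635, -0.2685, 0.2921]
eef_rot: [[0.974, 0.226, -0.001], [0.226, -0.974, -0.0], [-0.001, 0.0, -1.0]]
force: [-8.5, -3.3, 4.9]
width: 0.209
grasp_force: 15.0
tip [ 0.4633 -0.2686  0.1241] r 0.1115 th 0.011 yaw -76.9 F [-8.5 -3.3  4.9] 0.20883264282957342
t: 48.4
ee_pos: [0.4633, -0.2675, 0.2922]
eef_rot: [[0.979, 0.202, 0.001], [0.202, -0.979, -0.005], [-0.0, 0.005, -1.0]]
force: [-7.5, -13.8, -1.7]
width: 0.211
grasp_force: 15.0
tip [ 0.4635 -0.2684  0.1242] r 0.1114 th 0.01 yaw -78.3 F [ -7.5 -13.8  -1.7] 0.2113374481842866
```

```bash
python3 -m handwheel '0 0 0 0 0 0;0 0 0 0 0 0;0 0 0 0 0 0;0 0 0 0 0 0' 0.6
python3 -m handwheel '0 0 -0.4 0 0 0;0 0 -0.7 0 0 0;0 0 -0.9 0 0 0;0 0 -0.9 0 0 0;0 0 -0.9 0 0 0'
python3 -m handwheel '-0.9 0 -0.5 0 0 0;-0.9 0 -0.5 0 0 0;-0.7 0 -0.5 0 0 0;0 0 0 0 0 0;0 0 0 0 0 0'
python3 - <<'E'
from h import *
h=np.array([.572,-.2435])
for n in ('scene','wrist'):
    p=snap(n,'f_'+n+'.png'); g=cv2.cvtColor(p['image'],cv2.COLOR_RGB2GRAY)
    for th in (0,.1):
        k=h+.112*np.array([-np.cos(th+.2158),-np.sin(th+.2158)]); print(n,th,proj(p,[*k,.1286])[0].round(1))
    k=h+.112*np.array([-np.cos(.2158),-np.sin(.2158)]); u,v=proj(p,[*k,.12])[0]
    w=20 if n=='wrist' else 10
    x0,y0=int(u)-w,int(v)-w; c=(g[max(y0,0):y0+2*w,max(x0,0):x0+2*w]<70).astype(np.uint8)
    if c.size: 
        m=cv2.connectedComponentsWithStats(c); print([(s.tolist(),(ce+[max(x0,0),max(y0,0)]).round(1).tolist()) for s,ce in zip(m[2][1:],m[3][1:]) if s[4]>8])
s=arm.get_state(); print(s['t'],s['ee_pos'])
for nm in ('collar','lever_knob','lever'):
  for r in arm.find_in(nm,p)[:3]: print(nm,np.round(r['at'],3),round(r['confidence'],2))
E
```

```text
t: 48.8
ee_pos: [0.4639, -0.265, 0.2918]
eef_rot: [[0.98, 0.199, 0.002], [0.199, -0.98, 0.0], [0.002, 0.0, -1.0]]
force: [0.5, 1.6, 0.1]
width: 0.511
grasp_force: 0.0
t: 49.3
ee_pos: [0.4633, -0.2649, 0.4079]
eef_rot: [[0.98, 0.198, 0.003], [0.198, -0.98, -0.0], [0.003, 0.001, -1.0]]
force: [-0.1, -0.4, 0.1]
width: 0.602
grasp_force: 0.0
t: 49.8
ee_pos: [0.3898, -0.2799, 0.4513]
eef_rot: [[0.98, 0.197, 0.004], [0.197, -0.98, -0.001], [0.003, 0.002, -1.0]]
force: [0.3, 0.2, -0.0]
width: 0.601
grasp_force: 0.0
scene 0 [199.5 145.7]
scene 0.1 [196.8 145.1]
[([5, 0, 10, 20, 95], [199.5, 145.3])]
wrist 0 [257.  108.9]
wrist 0.1 [268.6 108.1]
[([13, 12, 20, 20, 297], [258.5, 110.3])]
49.9 [ 0.39027416 -0.27979298  0.45016151]
collar [ 0.506 -0.265  0.073] 0.9
collar [ 0.581 -0.469  0.055] 0.33
lever_knob [ 0.508 -0.263  0.101] 0.68
lever [ 0.509 -0.26   0.103] 0.8
```

```bash
python3 -c "
from plant import arm
print(arm.finish_job())"
```

```text
the job is handed in; nothing more can be done
None
```

The job is handed in at about 50 s of the 210 s allowed: rings a, b and d are threaded home on the post widest to narrowest with the collar on top, and the lever is swung shut against its stop and released. I had no picture views left after shutting it, so the closed position was checked from the force at the stop and a numeric check of the knob in two cameras.

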